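# Change the batch in the vibratory finishing tub

## Task

Change the batch in the vibrating finishing tub. First turn the speed knob fully anticlockwise to its stop, and only then throw the isolator lever off (towards the robot); with it off, lift the finished piece of square tube out of the tub into the shallow steel tray and put all the rough steel pieces lying in a row in front of the robot (short square bars, square tube, short round tube, however many there are) into the tub. Then throw the isolator back on and turn the speed knob fully clockwise to its stop, leaving the pliers and the hammer where they lie.

Things in the scene. Friction and masses are not known exactly. Their poses are not given: they have to be found in the camera images.
- tub: grey open steel tub on springs and a dark base plate, fixed; origin under its centre on the table, z up. Outside 260 (own x) x 220 (own y) mm, walls 6 mm thick, inner floor 34 mm and rim about 83 mm above the table. The yaw varies up to 0.15 rad either way.
- out_tray: shallow open sheet-steel tray, fixed; origin under its centre on the table; outside 130 (own x) x 150 (own y) x 25 mm high, walls and floor 4 mm thick. It stands to the left of the tub, seen from the robot.
- speed_box: grey control box 110 x 110 mm, fixed, top 42 mm above the table, with the black speed knob upright on the middle of its top; origin under its centre on the table. The knob's axis is vertical through the origin. It and the isolator box stand on the right of the table, one nearer and one farther, either way round.
- speed_knob (a joint): speed knob, seen from above: 0 = fully anticlockwise (stop, speed zero), 2.6 rad = fully clockwise (stop, full speed); grows clockwise. Its raised grip bar is 14 mm thick, 46 mm long and stands from 54 to 86 mm above the table, on a 48 mm disc; at 0 the bar lies along the box's own x axis, so its yaw is the box's yaw minus the joint value. A white mark is at the end that points to the box's -x at joint 0. It turns with 0.03 N m friction and stays where it is left.
- speed_knob_grip (a point): point on the knob's axis within its grip bar, 79 mm above the table, 7 mm below the bar's top.
- isolator_box: grey control box like the other, 110 x 110 mm, top 42 mm above the table, fixed, carrying the isolator: a 70 x 50 x 25 mm block with a short toggle lever on top; origin under its centre on the table. The lever swings in the box's own x-z plane about an axis along y, 64 mm above the table over the origin.
- isolator (a joint): isolator lever: 0 = off, leaning 0.5 rad to the box's -x (towards the robot); 1.0 rad = on, leaning 0.5 rad to +x (away). Both are stops. It moves with 0.06 N m friction (about 1.2 N at the ball) and stays where it is left.
- isolator_tip (a point): centre of the 26 mm black ball at the lever's end, 50 mm from the hinge axis; about 108 mm above the table at both stops. Under it the rod is 10 mm thick; the block and its barrel reach 77 mm above the table.
- finished_tube: the finished piece: square steel tube 35 x 35 x 85 mm, lying in the tub at the start; origin at the middle of its underside, its length along own y, z up. 0.21 kg.
- square_tube: rough piece: square steel tube 35 x 35 x 85 mm, lying on the table at the start; origin at the middle of its underside, length along own y. 0.21 kg. May be absent.
- round_tube: rough piece: short round steel tube, 42 mm across, 48 mm tall, standing on end at the start; origin at the centre of its lower end, own z along its length. 0.15 kg. May be absent.
- bar_a: rough piece: square steel bar 16 x 16 x 95 mm lying on the table; origin at the middle of its underside, length along own y. 0.19 kg. May be absent.
- bar_b: rough piece: like bar_a. May be absent.
- pliers: welding pliers with red handles, 199 mm long, lying near the front edge of the table; origin at the middle of the underside. To be left alone.
- hammer: chipping hammer with coil handle, 245 mm long, lying at the back left; origin at the underside. To be left alone.
Mind the look-alikes: they are no part of the job. What is shaped like the square_tube but turquoise is not meant.

How it is judged:
By the outcome, as a careful person would: the job done as asked, in the order asked, and still so for the second after the job is handed in, with the robot touching nothing.
Of square_tube, round_tube, bar_a, bar_b only 2 to 4 are there at a start; the rules pass over those that are not, and their reading is None.
At some moment in a run one of square_tube, round_tube, bar_a, bar_b may be knocked a few centimetres aside while the robot is not near it.
Once in a run the grip may slacken for a moment while it holds something.
It also fails if it takes over 210 s, if anything falls off the work surface, if the arm or the gripper's body presses on something with over 40 N, if the wrist force passes 120 N, or if a joint passes its speed limit or range.

## Robot

A 6-joint arm with a two-finger parallel gripper is mounted at the origin on a cart in front of the work surface, level with it; the furniture and walls round the work are solid. World frame = base frame: x ahead of the robot, y to its left, z up, the work surface at z = 0. Lengths are in mm, angles in rad, forces in N, time in s.
With the tool pointing down it reaches from about 275 to 750 mm from the base axis. Payload 10.2 kg.
Tool frame: the origin (TCP) lies on the front face of the gripper's body, between the roots of the fingers; the fingertips stand 73 mm ahead of it and the grasp point (between the pads) lies ctrl.grip_depth ahead of it (ctrl.grip_depth is the distance from the TCP to the grasp point, in mm); z points along the fingers, y is the direction in which the jaws open and shut (so a half turn about z gives the same grasp; the last joint's range is limited). The gripper opens to 85 mm and grips with 20 to 120 N. Pads are 22 mm wide; open, the fingers measure 114 mm over their backs; the gripper's body (76 mm by 85 mm) begins 54 mm behind the grasp point. The pads swing forward as they close: fully open they stand 13 mm farther back than shut.
Start: joints at [-1.445, 0.313, 1.498, -0, 1.331, -0.223], TCP at [179.417, -493.398, 303.894] pointing down, gripper open.
Joint ranges: [-2.94, 2.94], [-0.97, 2.17], [0.19, 2.56], [-1.23, 4.37], [0.02, 3.11], [-2.88, 2.88]. Speed limits (rad/s): [2.39, 2.39, 3.01, 3.14, 3.14, 3.14].

## Interface

Orientations are given as a unit quaternion [w, x, y, z].
In Python, from rig import readout, capture, ctrl, nets gives the robot as it stands. The module is installed in compiled form; this text tells all that it offers.
- The arm moves only by the tool apply_moves, never from a script. Its argument "targets" is a list of rows, each a list of 4 numbers: the shift along the tool's x, y, z in cm, then the turn about the tool's z in degrees. A call has 1 to 8 rows; each row shifts and turns the commanded pose from where the row before left it, along the tool's axes as they then stand; what a row does not reach is not made up. A row lasts 1/10 s, in which the tool goes at most 50 mm and 8.59 degrees, less where a joint would pass 70% of its speed; a pose out of reach is approached as far as the arm can. A call with a gripper value outside its range is refused whole. "grip" is the finger opening in cm, from 0 to 8.54, set as the call begins (left out, the last holds). The fingers move at their own pace and stop on an object; "force" is the grip in N (left out, the last holds). Time passes only in rows, so rows that do not move let the fingers close. It gives the time, the measured TCP pose, the force and the opening at its end, in the units of the state.
- readout.sense(): the state, without advancing time (a new reading comes with each control period).
- capture(name): name is "scene" or "top" or "wrist"; returns a dict with "img" (384x512x3 uint8, red, green, blue), "fov_y" (degrees; the focal length in pixels is half the picture's height over the tangent of half this angle, whatever the lens; pixels are square), "cx", "cy" (the principal point, pixels), "eye" and "rotation" of the camera in the world. Camera axes: x right, y down, z forward; pixel columns grow to the right and rows downward; lengths in mm; the calibration is good to about 2 mm. The wrist camera is an equidistant fisheye: a pixel r from the principal point sees the ray r / f radians off the axis. A picture is of the moment at which its call begins. There is no depth.
- ctrl.finish_job(): hands the job in, once; it reports no verdict.
Trained networks look in the newest picture that a camera, given by its name, has taken for a name from the list of things; names that differ only in an ending like _2 or _b are one class to them, and where a whole thing is asked for, a point or a joint stands for the part that bears it (a point fixed in the world has none). Each returns a list of dicts, best first, with "score" (0 to 1); they miss things now and then, are a little off and sometimes report something else, mostly with a low value. They report only what shows in the picture. A call takes as long as a camera call. They do not tell look-alikes from the thing itself.
- nets.boxes_of(camera, target): "location" ([column, row] as shares, 0 to 1, of the picture: columns of its width, rows of its height, amid what is visible of it).
The state is a dict: "time_s": time; "joints": joint angles; "dq": joint speeds; "tau": joint torques, N m; "eef_pos": TCP position; "ee_rot": TCP orientation; "force": force on the tool from outside, world axes, zero at the start; "wrist_torque": the same for the moment, N m; "grip_width": opening from 0.0 (shut) to 1.0 (fully open).
Only numpy, scipy, OpenCV 4.12 (cv2) and the standard library are available. Lean on these libraries where they do the work, as an engineer would, in place of code of your own. Each camera call takes 0.05 s, during which the arm holds its last target.

## Working session

There is one attempt and no reset: what is moved stays moved. The work goes in short steps, Python scripts to look and compute and a tool call to move; the robot and the scene stay as the last step left them, time stands still between calls to the robot, and variables do not carry over. Pictures are saved under pics/ and viewed, and the job is handed in when it is done.

Besides the shell and the picture viewer there is one more tool, called by a JSON object that holds its "method" and its "body". apply_moves: Moves the arm, as the interface text tells. Its arguments: {"type":"object","properties":{"targets":{"type":"array"},"grip":{"type":"number"},"force":{"type":"number"}},"required":["targets"]}

```bash
mkdir -p pics; cat > h.py <<'E'
import numpy as np, cv2
from rig import readout, capture, ctrl, nets
def shot(cam,name=None):
    c=capture(cam)
    if name: cv2.imwrite(f'pics/{name}.png',cv2.cvtColor(c['img'],cv2.COLOR_RGB2BGR))
    return c
E
python3 - <<'E'
from h import *
s=readout.sense();print(s, ctrl.grip_depth)
for n in ['scene','top','wrist']:
    c=shot(n,n+'0'); print(n,c['fov_y'],c['cx'],c['cy'],c['eye'],np.round(c['rotation'],4).tolist())
    if n!='wrist':
        for t in ['tub','out_tray','speed_box','speed_knob_grip','isolator_box','isolator_tip','finished_tube','square_tube','round_tube','bar_a','pliers','hammer']:
            print(t,[(round(d['location'][0]*512),round(d['location'][1]*384),round(d['score'],2)) for d in nets.boxes_of(n,t)])
E
```

```text
{'time_s': 0.0, 'joints': array([-1.44539741e+00,  3.13472603e-01,  1.49845487e+00, -5.61478041e-06,
        1.33096561e+00, -2.23437689e-01]), 'dq': array([ 0.00020197, -0.00039205, -0.00055849, -0.00217521,  0.00068765,
        0.00093718]), 'tau': array([-1.05262712e-03, -4.12266040e+01, -2.59744942e+01, -2.77048666e-04,
        4.00652571e-03,  9.53690119e-06]), 'eef_pos': array([ 179.39562618, -493.22555944,  303.31674457]), 'ee_rot': array([-6.49567066e-04,  9.84827326e-01,  1.73535918e-01,  2.91370241e-05]), 'force': array([0.29202913, 0.3056195 , 0.11630052]), 'wrist_torque': array([-0.01379962, -0.02884261,  0.03879486]), 'grip_width': 1.0007234879005247} 53.900000000000006
scene 45.28107489758516 250.66723214518984 188.02431025111443 [-442.09152315 -867.60717271  695.44683162] [-0.4888, 0.7651, -0.3568, 0.22]
tub [(204, 198, 0.86)]
out_tray []
speed_box [(338, 263, 0.56)]
speed_knob_grip [(330, 250, 0.72), (207, 198, 0.18)]
isolator_box [(365, 240, 0.59), (251, 233, 0.23)]
isolator_tip []
finished_tube [(197, 192, 0.48)]
square_tube [(246, 216, 0.85), (300, 221, 0.43)]
round_tube [(280, 231, 0.63), (261, 268, 0.59)]
bar_a []
pliers [(261, 268, 0.8)]
hammer [(252, 173, 0.84)]
top 57.438180568055536 251.84154160224566 192.53795983936038 [ 2.98888568e+02 -4.74012825e-01  1.23820106e+03] [-0.0737, 0.7056, -0.7016, 0.0665]
tub [(205, 223, 0.81), (340, 255, 0.35)]
out_tray [(143, 198, 0.66)]
speed_box [(364, 226, 0.94), (199, 128, 0.47)]
speed_knob_grip [(371, 221, 0.55), (365, 224, 0.52)]
isolator_box [(360, 183, 0.98)]
isolator_tip []
finished_tube [(201, 217, 0.86)]
square_tube [(264, 207, 0.71), (296, 188, 0.65)]
round_tube [(308, 215, 0.63), (205, 224, 0.36)]
bar_a [(286, 227, 0.52)]
pliers [(341, 255, 0.6)]
hammer [(201, 128, 0.57), (285, 224, 0.49)]
wrist 65.70646984690485 253.71617239715934 193.39260673250152 [ 257.31177397 -464.45532429  373.80023588] [0.133, 0.8078, -0.5666, -0.0933]
```

```bash
python3 - <<'E'
import cv2
for n in ['scene0','top0','wrist0']:
    i=cv2.imread(f'pics/{n}.png')
    if n=='top0': j=cv2.resize(i[100:300,100:400],None,fx=2.6,fy=2.6,interpolation=cv2.INTER_CUBIC)
    elif n=='scene0': j=cv2.resize(i[140:320,150:420],None,fx=2.9,fy=2.9,interpolation=cv2.INTER_CUBIC)
    else: j=cv2.resize(i,None,fx=1.5,fy=1.5)
    cv2.imwrite(f'pics/{n}_v.png',j)
E
```

```text
(no output)
```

View pics/top0_v.png

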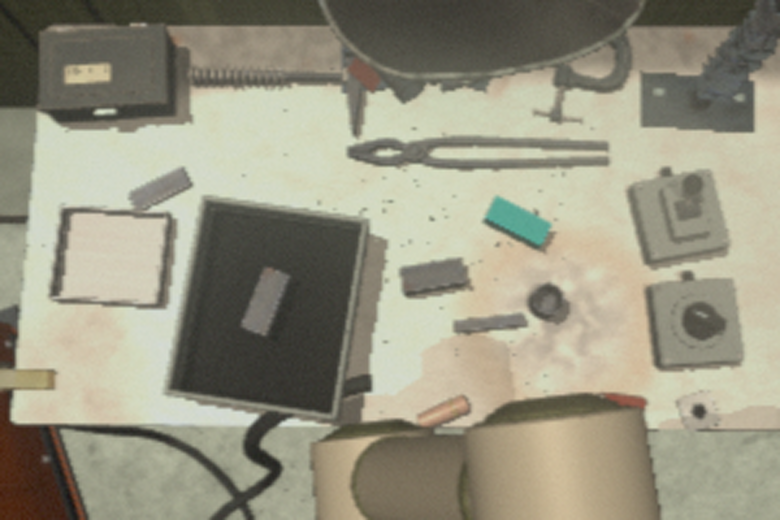

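View pics/scene0_v.png

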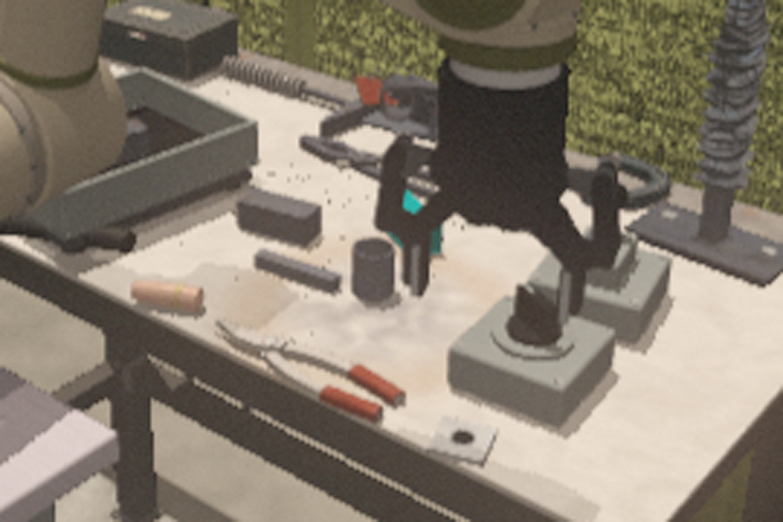

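View pics/wrist0_v.png

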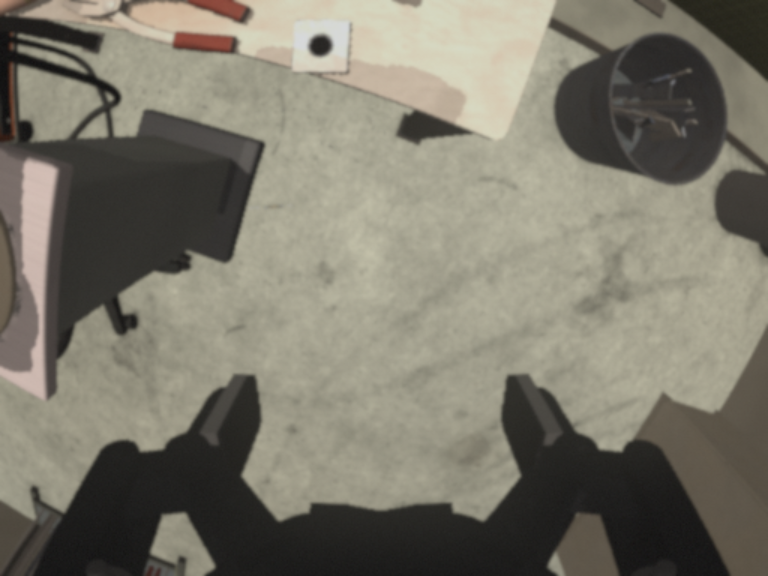

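```bash
cat >> h.py <<'E'
from scipy.spatial.transform import Rotation as R
def rot(c):
    q=np.array(c['rotation']); return R.from_quat([q[1],q[2],q[3],q[0]]).as_matrix()
def foc(c): return 192/np.tan(np.radians(c['fov_y'])/2)
def ray(c,px,fish):
    f=foc(c); u=(px[0]-c['cx'])/f; v=(px[1]-c['cy'])/f
    if fish:
        r=np.hypot(u,v); k=np.sin(r)/r if r>1e-9 else 1; d=np.array([u*k,v*k,np.cos(r)])
    else: d=np.array([u,v,1.])
    d=rot(c)@d; return np.array(c['eye']),d/np.linalg.norm(d)
def onz(c,px,z,fish):
    e,d=ray(c,px,fish); return e+d*(z-e[2])/d[2]
def proj(c,P,fish):
    p=rot(c).T@(np.array(P,float)-np.array(c['eye'])); f=foc(c)
    if fish:
        h=np.hypot(p[0],p[1]); r=np.arctan2(h,p[2]); return c['cx']+f*r*p[0]/h, c['cy']+f*r*p[1]/h
    return c['cx']+f*p[0]/p[2], c['cy']+f*p[1]/p[2]
def tri(rays):
    A=np.zeros((3,3));b=np.zeros(3)
    for e,d in rays:
        M=np.eye(3)-np.outer(d,d);A+=M;b+=M@e
    P=np.linalg.solve(A,b)
    return P,[np.linalg.norm((np.eye(3)-np.outer(d,d))@(P-e)) for e,d in rays]
def pose():
    s=readout.sense(); q=s['ee_rot']; M=R.from_quat([q[1],q[2],q[3],q[0]]).as_matrix()
    return s,s['eef_pos'],M
def go(P,yaw=None):
    """world TCP target -> tool shift cm; yaw= world angle of jaw (tool y) axis"""
    s,p,M=pose(); d=M.T@(np.array(P,float)-p)/10
    j=np.arctan2(M[1,1],M[0,1]); out=np.round(d,2).tolist()
    msg='tcp %s jaw %.3f q6 %.2f t %.1f'%(np.round(p,1),j,s['joints'][5],s['time_s'])
    if yaw is not None:
        dy=(yaw-j+np.pi/2)%np.pi-np.pi/2
        msg+=' turn deg (tool z, +): %.1f'%(-np.degrees(dy))
    print('shift cm',out,msg)
import pickle
def save(c,n): pickle.dump(c,open(f'pics/{n}.pkl','wb'))
def load(n): return pickle.load(open(f'pics/{n}.pkl','rb'))
E
python3 - <<'E'
from h import *
c=shot('top'); save(c,'top0'); s=shot('scene'); save(s,'scene0')
def t(u,v,z): return np.round(onz(c,(100+u/2.6,100+v/2.6),z,0),1)
for n,u,v,z in [('sq',435,274,35),('bar',490,322,16),('round',547,297,48),('turq',518,218,35),('greybar?',160,187,16),('iso ball',693,184,108),('isobox',680,218,42),('knob',703,321,79),('speedbox',697,322,42),('tub',270,305,83),('fin',266,300,69),('tray',113,257,25),
 ('trayTL',60,207,25),('trayTR',175,213,25),('trayBR',165,307,25),('trayBL',50,300,25),('tubTL',203,197,83),('tubTR',368,220,83),('tubBR',336,415,83),('tubBL',167,393,83),
 ('isoTL',628,184,42),('isoTR',714,168,42),('isoBR',728,250,42),('isoBL',641,263,42),('spTL',646,283,42),('spTR',736,278,42),('spBR',742,360,42),('spBL',654,370,42),('peg',443,410,10)]:
    print(n,t(u,v,z))
E
```

```text
sq [495.7 -41.3  35. ]
bar [ 433.9 -115.7   16. ]
round [ 463.7 -187.9   48. ]
turq [ 572.9 -153.7   35. ]
greybar? [619.2 339.4  16. ]
iso ball [ 601.8 -368.5  108. ]
isobox [ 572.3 -369.9   42. ]
knob [ 429.7 -380.2   79. ]
speedbox [ 432.6 -384.4   42. ]
tub [446.7 171.   83. ]
fin [454.9 178.5  69. ]
tray [518.5 395.3  25. ]
trayTL [587.9 473.   25. ]
trayTR [580.1 314.2  25. ]
trayBR [450.6 320.6  25. ]
trayBL [459.3 476.3  25. ]
tubTL [588.3 263.6  83. ]
tubTR [558.5  47.2  83. ]
tubBR [309.3  84.   83. ]
tubBL [335.  296.6  83. ]
isoTL [ 619.2 -302.3   42. ]
isoTR [ 642.1 -419.7   42. ]
isoBR [ 528.9 -431.2   42. ]
isoBL [ 510.8 -314.8   42. ]
spTL [ 483.9 -320.2   42. ]
spTR [ 491.2 -439.3   42. ]
spBR [ 383.4 -439.8   42. ]
spBL [ 369.8 -325.1   42. ]
peg [317.4 -52.4  10. ]
```

```bash
python3 - <<'E'
from h import *
w=shot('wrist'); s,p,M=pose()
print('cam in tool',M.T@(w['eye']-p)); print(M.T@rot(w))
go((350,-385,280),-np.pi/2)
E
```

```text
cam in tool [ 83.09888589  -0.584771   -69.91421378]
[[-1.25602902e-03 -9.47216753e-01 -3.20591400e-01]
 [ 9.99999211e-01 -1.19090540e-03 -3.99207469e-04]
 [-3.65802782e-06 -3.20591648e-01  9.47217501e-01]]
shift cm [19.74, -4.36, 2.39] tcp [ 179.4 -493.4  303.9] jaw -1.222 q6 -0.22 t 1.5 turn deg (tool z, +): 20.0
```

{"method": "apply_moves", "body": {"targets": [[4.9,-1.1,0.6,0],[4.9,-1.1,0.6,0],[4.9,-1.1,0.6,0],[4.9,-1.1,0.6,0],[0,0,0,6.7],[0,0,0,6.7],[0,0,0,6.6],[0,0,0,0]]}}

```text
time_s: 2.3
eef_pos: [346.7, -386.2, 280.2]
ee_rot: [-0.0, 1.0, -0.001, -0.0]
force: [0.4, 0.9, 0.0]
grip_width: 1.001
```

```bash
python3 - <<'E'
from h import *
c=shot('wrist','w1'); save(c,'w1'); go((350,-385,280),-np.pi/2)
cv2.imwrite('pics/w1_v.png',cv2.resize(cv2.imread('pics/w1.png'),None,fx=1.5,fy=1.5))
for P in [(430,-382,79),(430,-382,86),(602,-368,108)]: print(proj(c,P,1))
for t in ['speed_knob_grip','isolator_tip','round_tube','bar_a']: print(t,[(np.round(np.array(d['location'])*[512,384]),round(d['score'],2)) for d in nets.boxes_of('wrist',t)])
E
```

```text
shift cm [0.33, -0.13, 0.02] tcp [ 346.7 -386.3  280.2] jaw -1.569 q6 0.50 t 2.4 turn deg (tool z, +): 0.1
(np.float64(249.73296200003088), np.float64(95.94458762968593))
(np.float64(249.62510701147153), np.float64(95.93420995748497))
(np.float64(232.78111437608587), np.float64(-87.21201758391561))
speed_knob_grip [(array([252.,  91.]), 0.7), (array([230.,   5.]), 0.25)]
isolator_tip []
round_tube []
bar_a [(array([ 50., 109.]), 0.66)]
```

View pics/w1_v.png

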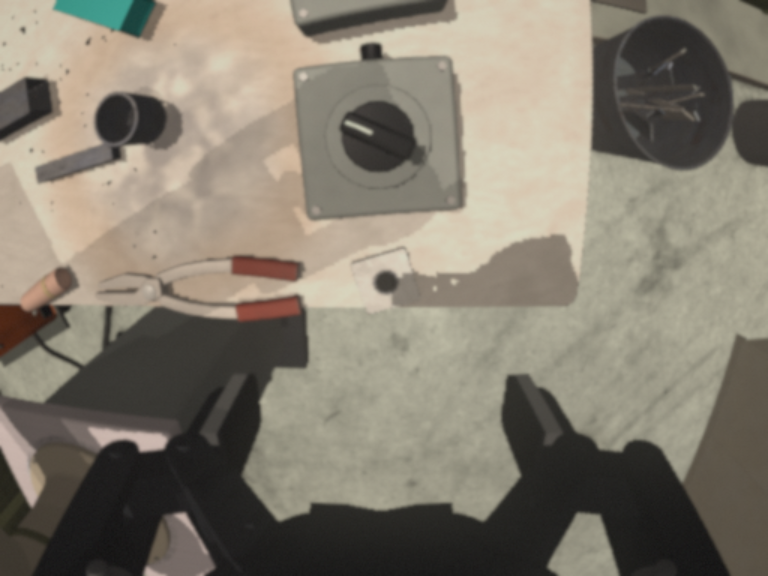

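```bash
python3 - <<'E'
from h import *
c=load('w1')
f=lambda u,v,z: onz(c,(u/1.5,v/1.5),z,1)[:2]
cs=[f(*p,42) for p in [(294,70),(452,56),(464,206),(309,219)]]
print(np.round(cs,1),np.mean(cs,0)); 
for a,b in [(0,1),(3,2),(3,0),(2,1)]:
    d=cs[b]-cs[a]; print(np.hypot(*d),np.degrees(np.arctan2(d[1],d[0])))
disc=f(378,136,60);print('disc',disc)
for z in (86,): 
    a=f(345,119,z);b=f(413,150,z);print(a,b,(a+b)/2,np.hypot(*(a-b)),np.degrees(np.arctan2(*(a-b)[::-1])))
E
python3 - <<'E'
import cv2
i=cv2.imread('pics/w1.png')[30:160,180:330]
cv2.imwrite('pics/w1_c.png',cv2.resize(i,None,fx=5,fy=4.6,interpolation=cv2.INTER_CUBIC) if 0 else cv2.resize(i,None,fx=4.5,fy=4.5,interpolation=cv2.INTER_CUBIC))
E
```

```text
[[ 483.6 -326.8]
 [ 492.8 -434.1]
 [ 387.4 -443.9]
 [ 378.2 -335.1]] [ 435.53462855 -384.98380627]
107.7867000915538 -85.08924152646395
109.2418863393807 -85.16525866501378
105.71049430971858 4.524817742141865
105.85564052877919 5.312940105049211
disc [ 435.16681967 -383.9320596 ]
[ 445.00486395 -364.97676578] [ 426.47548277 -404.47923742] [ 435.74017336 -384.7280016 ] 43.63236450662865 64.87018652937324
```

View pics/w1_c.png

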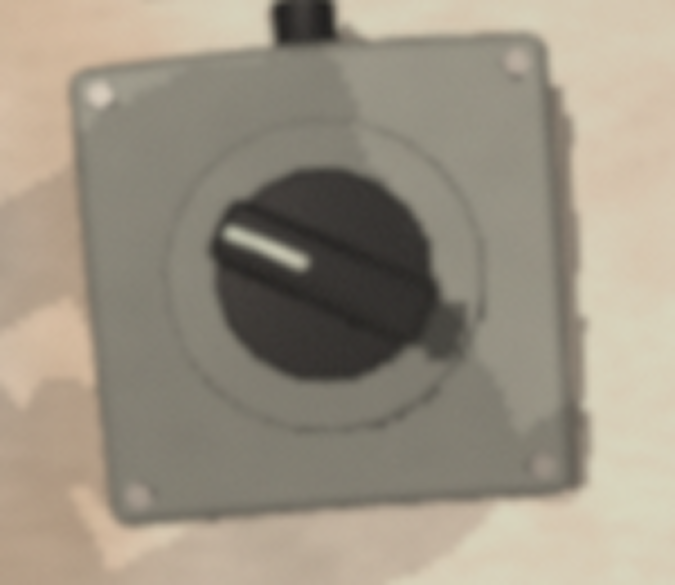

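{"method": "apply_moves", "body": {"targets": [[4.4,-0.1,2.0,0],[4.4,-0.1,2.0,0],[0,0,0,8.2],[0,0,0,8.2],[0,0,0,8.2],[0,0,0,8.2],[0,0,0,8.2],[0,0,0,8.2]]}}

```text
time_s: 3.35
eef_pos: [434.6, -384.4, 240.1]
ee_rot: [-0.0, 0.908, -0.419, -0.0]
force: [0.1, -0.5, -0.4]
grip_width: 0.999
```

{"method": "apply_moves", "body": {"targets": [[0,0,0,8.2],[0,0,0,8.2],[0,0,0,8.2],[0,0,0,8.2],[0,0,0,8.2],[0,0,0,8.2],[0,0,0,8.2],[0,0,0,8.2]]}}

```text
time_s: 4.15
eef_pos: [434.6, -384.4, 240.1]
ee_rot: [-0.0, -0.537, 0.844, 0.0]
force: [0.2, 1.3, 0.6]
grip_width: 1.001
```

```bash
python3 - <<'E'
from h import *
c=shot('wrist','w2'); save(c,'w2'); go((435.3,-384.7,133),np.radians(154.9))
cv2.imwrite('pics/w2_v.png',cv2.resize(cv2.imread('pics/w2.png'),None,fx=1.5,fy=1.5))
for z in (79,86):print(proj(c,(435.3,-384.7,z),1))
E
```

```text
shift cm [-0.0, -0.08, 10.71] tcp [ 434.6 -384.4  240.1] jaw 2.697 q6 2.66 t 4.2 turn deg (tool z, +): -0.4
(np.float64(252.83096844760166), np.float64(197.51537732706214))
(np.float64(252.8028273884147), np.float64(200.43684057963367))
```

View pics/w2_v.png

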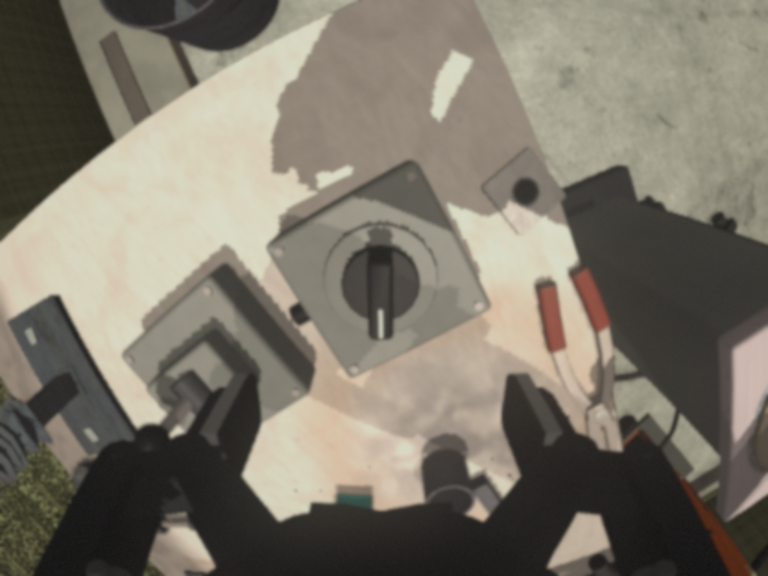

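{"method": "apply_moves", "body": {"targets": [[0,-0.1,3.6,0],[0,0,3.6,0],[0,0,3.5,0],[0,0,0,0]]}}

```text
time_s: 4.6
eef_pos: [434.3, -383.3, 129.1]
ee_rot: [-0.0, -0.54, 0.842, 0.004]
force: [-0.2, 0.2, 0.1]
grip_width: 1.0
```

{"method": "apply_moves", "body": {"targets": [[0,0,0,0],[0,0,0,0],[0,0,0,0],[0,0,0,0],[0,0,0,0],[0,0,0,0]], "grip": 0.5, "force": 50}}

```text
time_s: 5.2
eef_pos: [435.2, -384.6, 134.1]
ee_rot: [-0.0, -0.539, 0.842, 0.0]
force: [-4.9, 3.4, 8.4]
grip_width: 0.153
```

{"method": "apply_moves", "body": {"targets": [[0,0,0,-8],[0,0,0,-8],[0,0,0,-8],[0,0,0,-8],[0,0,0,-8],[0,0,0,-8],[0,0,0,-8],[0,0,0,-8]]}}

```text
time_s: 6.0
eef_pos: [435.5, -384.5, 134.1]
ee_rot: [-0.0, 0.905, -0.426, -0.0]
force: [-2.9, 3.4, 7.1]
grip_width: 0.153
```

{"method": "apply_moves", "body": {"targets": [[0,0,0,-8],[0,0,0,-8],[0,0,0,-8],[0,0,0,-8],[0,0,0,-8],[0,0,0,-8],[0,0,0,-7],[0,0,0,0]]}}

```text
time_s: 6.8
eef_pos: [435.5, -384.2, 134.1]
ee_rot: [-0.001, 0.999, 0.038, -0.0]
force: [-2.7, 5.1, 8.1]
grip_width: 0.153
```

```bash
python3 - <<'E'
from h import *
s,p,M=pose(); print(s['wrist_torque'],s['force'],s['grip_width'],s['joints'][5]); go((435.3,-384.7,133),np.radians(94.9))
E
```

```text
[0.98635337 0.46317131 0.0201479 ] [-2.71194422  5.08851727  8.09511972] 0.15271295662548706 0.569472609605781
shift cm [-0.03, 0.04, 0.11] tcp [ 435.5 -384.2  134.1] jaw -1.494 q6 0.57 t 6.8 turn deg (tool z, +): -0.5
```

{"method": "apply_moves", "body": {"targets": [[0,0,0,-2],[0,0,0,-2],[0,0,0,0]]}}

```text
time_s: 7.1
eef_pos: [435.9, -384.3, 134.2]
ee_rot: [-0.0, 0.997, 0.071, 0.001]
force: [0.6, 5.0, 7.5]
grip_width: 0.155
```

```bash
python3 - <<'E'
from h import *
s,p,M=pose(); print(s['wrist_torque'],s['force'],s['grip_width'],s['joints'][5]); go((435.3,-384.7,133),np.radians(94.9))
E
```

```text
[ 0.88270761  0.00147727 -1.01452429] [0.59742274 4.96204525 7.51101073] 0.15480236534934128 0.5034754018543333
shift cm [-0.06, 0.03, 0.12] tcp [ 435.9 -384.3  134.2] jaw -1.429 q6 0.50 t 7.1 turn deg (tool z, +): 3.2
```

{"method": "apply_moves", "body": {"targets": [[0,0,0,0],[0,0,0,0],[0,0,0,0],[0,0,-3,0],[0,0,-4,0],[0,0,-5,0],[0,0,-5,0],[0,0,0,0]], "grip": 6}}

```text
time_s: 7.9
eef_pos: [436.4, -385.8, 310.3]
ee_rot: [0.005, 0.997, 0.071, 0.003]
force: [0.3, 0.2, 0.2]
grip_width: 0.703
```

```bash
python3 - <<'E'
from h import *
c=shot('wrist','w3'); save(c,'w3'); go((435.3,-384.7,133),np.radians(94.9))
cv2.imwrite('pics/w3_v.png',cv2.resize(cv2.imread('pics/w3.png'),None,fx=1.5,fy=1.5))
print(proj(c,(602,-368,108),1))
for t in ['isolator_tip','isolator_box','speed_knob_grip']: print(t,[(np.round(np.array(d['location'])*[512,384]),round(d['score'],2)) for d in nets.boxes_of('wrist',t)])
E
```

```text
shift cm [-0.11, -0.17, 17.33] tcp [ 435.9 -385.3  306.4] jaw -1.428 q6 0.50 t 8.0 turn deg (tool z, +): 3.3
(np.float64(258.4778191623115), np.float64(9.43014466570338))
isolator_tip [(array([258.,  12.]), 0.67)]
isolator_box [(array([254.,  45.]), 0.97)]
speed_knob_grip [(array([247., 173.]), 0.87), (array([257.,   9.]), 0.49)]
```

View pics/w3_v.png

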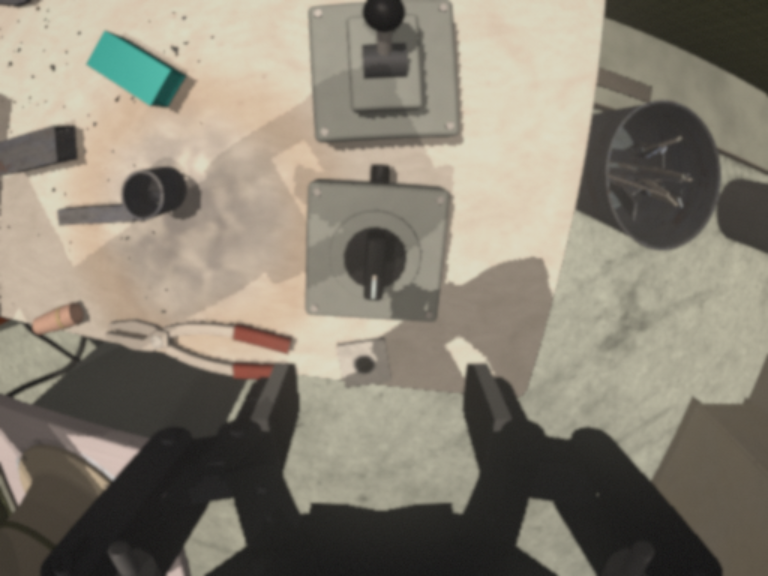

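```bash
python3 - <<'E'
from h import *
c=load('w3');t=load('top0')
f=lambda u,v,z: onz(c,(u/1.5,v/1.5),z,1)[:2]
print('ball',f(384,12,108)); print(tri([ray(c,(384/1.5,12/1.5),1),ray(t,(100+693/2.6,100+183/2.6),0)]))
cs=[f(*p,42) for p in [(455,0),(462,133),(316,140),(309,8)]]
for a,b in [(1,0),(2,3),(1,2)]:
    d=cs[b]-cs[a]; print(np.hypot(*d),np.degrees(np.arctan2(d[1],d[0])))
print('front mid',(cs[1]+cs[2])/2)
print('barrel ctr',f(385,60,70))
go((635,-369,330)); go((635,-369,175))
E
```

```text
ball [ 603.09010485 -365.59281665]
(array([ 600.72134786, -365.8292756 ,  116.27328988]), [np.float64(0.20676244809319938), np.float64(0.20676244809302427)])
106.37960867029919 10.884376709351745
104.8862860793548 11.060818554474304
109.90644879747484 101.18990613287419
front mid [ 528.45445879 -381.46601701]
barrel ctr [ 579.75864144 -370.3051516 ]
shift cm [19.98, 1.3, -2.86] tcp [ 435.3 -384.5  301.7] jaw -1.428 q6 0.50 t 8.1
shift cm [20.0, 1.33, 12.64] tcp [ 435.3 -384.5  301.7] jaw -1.428 q6 0.50 t 8.1
```

{"method": "apply_moves", "body": {"targets": [[0,0,0,-3],[5,0.4,0,0],[5,0.4,0,0],[5,0.4,0,0],[5,0.3,0,0],[0.3,0,3.5,0],[0,0,3.5,0],[0,0,0,0]], "grip": 0}}

```text
time_s: 8.9
eef_pos: [636.0, -359.0, 225.1]
ee_rot: [-0.005, 0.995, 0.098, -0.005]
force: [0.1, -0.1, -1.3]
grip_width: -0.003
```

```bash
python3 - <<'E'
from h import *
c=shot('wrist','w4'); save(c,'w4'); go((637,-360,163),np.radians(101))
s=shot('scene','s4')
cv2.imwrite('pics/s4_v.png',cv2.resize(cv2.imread('pics/s4.png')[120:300,220:460],None,fx=3,fy=3))
E
```

```text
shift cm [0.08, 0.08, 6.65] tcp [ 636.4 -359.7  229.5] jaw -1.376 q6 0.70 t 8.9 turn deg (tool z, +): 0.2
```

View pics/s4_v.png

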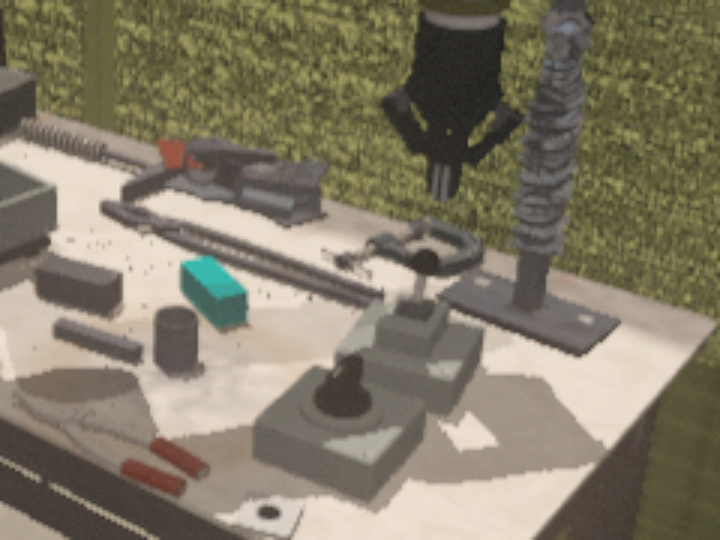

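{"method": "apply_moves", "body": {"targets": [[0,0,3.4,0],[0,0,3.3,0],[0,0,0,0],[-1,0,0,0],[-1,0,0,0],[-1,0,0,0],[-1,0,0,0],[-1,0,0,0]]}}

```text
time_s: 9.8
eef_pos: [588.6, -370.7, 170.7]
ee_rot: [0.002, 0.995, 0.097, 0.002]
force: [1.7, -0.1, 1.0]
grip_width: 0.001
```

{"method": "apply_moves", "body": {"targets": [[-0.3,0,0,0],[-0.3,0,0,0],[0,0,0,0]]}}

```text
time_s: 10.1
eef_pos: [582.3, -371.3, 167.5]
ee_rot: [0.001, 0.995, 0.097, 0.001]
force: [0.7, -0.0, 0.4]
grip_width: 0.001
```

```bash
python3 - <<'E'
from h import *
c=shot('wrist','w5'); save(c,'w5'); go((637,-360,163),np.radians(101))
s=shot('scene','s5')
a=cv2.resize(cv2.imread('pics/s5.png')[150:290,290:430],None,fx=4,fy=4)[:, :400]
b=cv2.resize(cv2.imread('pics/w5.png'),(400,300)); 
o=np.zeros((560,800,3),np.uint8);o[:, :400]=a;o[:300,400:]=b
cv2.imwrite('pics/s5_v.png',o)
E
```

```text
shift cm [5.58, -0.04, 0.4] tcp [ 582.3 -371.2  167. ] jaw -1.376 q6 0.64 t 10.2 turn deg (tool z, +): 0.2
```

View pics/s5_v.png

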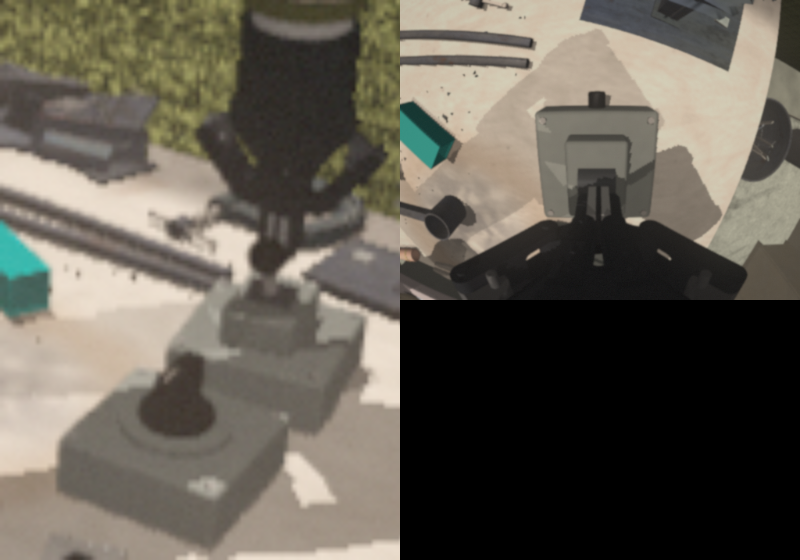

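{"method": "apply_moves", "body": {"targets": [[-0.4,0,0,0],[-0.4,0,0,0],[0,0,0,0]]}}

```text
time_s: 10.5
eef_pos: [578.4, -371.2, 166.5]
ee_rot: [0.001, 0.995, 0.098, 0.007]
force: [31.6, 1.0, -9.5]
grip_width: -0.004
```

```bash
python3 - <<'E'
from h import *
go((637,-360,163),np.radians(101)); print(pose()[0]['force'])
E
```

```text
shift cm [5.96, 0.04, 0.42] tcp [ 578.4 -371.2  166.5] jaw -1.375 q6 0.63 t 10.5 turn deg (tool z, +): 0.2
[31.56194099  0.99912059 -9.53052621]
```

{"method": "apply_moves", "body": {"targets": [[1,0,0,0],[1,0,0,0],[0,0,-5,0],[0,0,-5,0],[0,0,-5,0],[-3,0,-3,0],[-5,0,0,0],[-5,0,0,0]], "grip": 8.5}}

```text
time_s: 11.3
eef_pos: [464.9, -393.7, 346.6]
ee_rot: [0.001, 0.995, 0.098, 0.0]
force: [-0.3, -1.4, -0.3]
grip_width: 0.998
```

```bash
python3 - <<'E'
from h import *
c=shot('wrist','w6'); save(c,'w6'); go((450,170,330),np.radians(-90))
cv2.imwrite('pics/w6_v.png',cv2.resize(cv2.imread('pics/w6.png'),None,fx=1.5,fy=1.5))
print([proj(c,p,1) for p in [(605,-366.5,108),(558,-375.5,108)]])
for t in ['isolator_tip']: print(t,[(np.round(np.array(d['location'])*[512,384]),round(d['score'],2)) for d in nets.boxes_of('wrist',t)])
E
```

```text
shift cm [9.93, -55.61, 1.65] tcp [ 458.8 -394.9  345.4] jaw -1.379 q6 0.48 t 11.3 turn deg (tool z, +): 11.0
[(np.float64(254.7045748318527), np.float64(39.58906822730998)), (np.float64(254.41683060017408), np.float64(85.00586611132621))]
isolator_tip [(array([255.,  85.]), 0.74)]
```

View pics/w6_v.png

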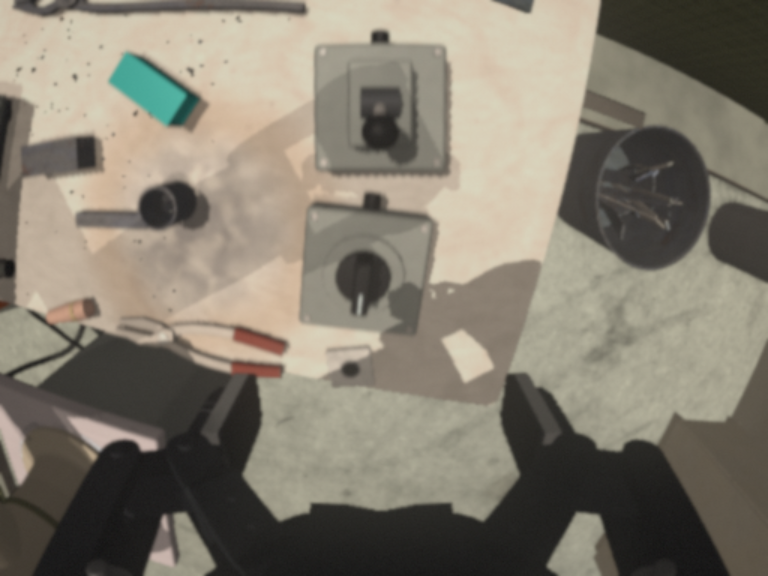

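{"method": "apply_moves", "body": {"targets": [[0,0,0,5.5],[0,0,0,5.5],[-0.7,-4.8,0,0],[-0.7,-4.8,0,0],[-0.7,-4.8,0,0],[-0.7,-4.8,0,0],[0,-4.8,0,0],[0,-4.2,0,0]]}}

```text
time_s: 12.2
eef_pos: [437.2, -109.8, 346.5]
ee_rot: [-0.0, 1.0, 0.002, 0.0]
force: [1.0, 0.0, 0.8]
grip_width: 0.994
```

```bash
python3 - <<'E'
from h import *
c=shot('wrist','w7'); save(c,'w7'); go((430,170,330),np.radians(-90))
cv2.imwrite('pics/w7_v.png',cv2.resize(cv2.imread('pics/w7.png'),None,fx=1.5,fy=1.5))
for t in ['square_tube','bar_a','round_tube']: print(t,[(np.round(np.array(d['location'])*[512,384]),round(d['score'],2)) for d in nets.boxes_of('wrist',t)])
E
```

```text
shift cm [-0.51, -27.53, 1.73] tcp [ 437.1 -105.3  346.8] jaw -1.564 q6 1.06 t 12.2 turn deg (tool z, +): 0.4
square_tube [(array([289.,  58.]), 0.95), (array([200., 117.]), 0.83)]
bar_a [(array([257., 157.]), 0.97)]
round_tube [(array([314., 139.]), 0.7)]
```

View pics/w7_v.png

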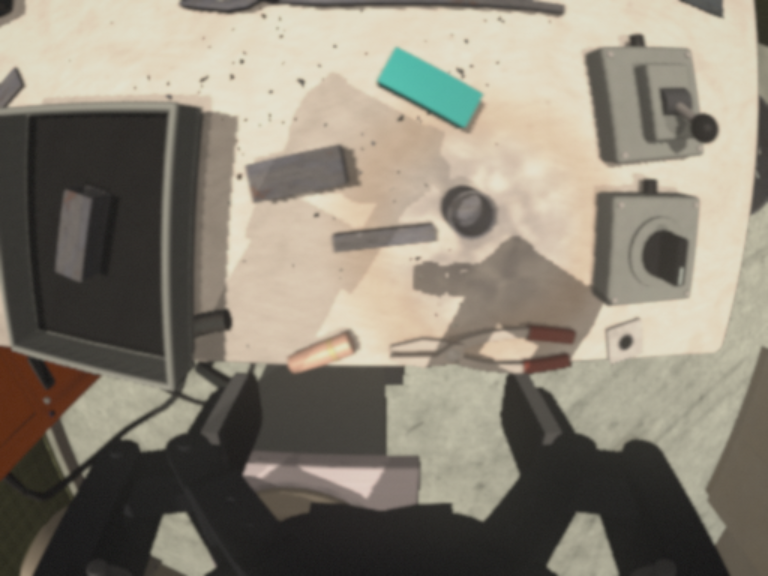

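{"method": "apply_moves", "body": {"targets": [[0,-4.6,0.2,0.4],[-0.1,-4.6,0.2,0],[-0.1,-4.6,0.2,0],[-0.1,-4.6,0.2,0],[-0.1,-4.6,0.2,0],[-0.1,-4.5,0.2,0],[0,0,0,0]]}}

```text
time_s: 13.1
eef_pos: [433.3, 166.0, 333.7]
ee_rot: [-0.0, 1.0, 0.0, -0.0]
force: [-0.5, 0.4, -1.1]
grip_width: 0.995
```

```bash
python3 - <<'E'
from h import *
c=shot('wrist','w8'); save(c,'w8'); go((430,170,330),np.radians(-90))
cv2.imwrite('pics/w8_v.png',cv2.resize(cv2.imread('pics/w8.png'),None,fx=1.5,fy=1.5))
for t in ['finished_tube','out_tray','tub']: print(t,[(np.round(np.array(d['location'])*[512,384]),round(d['score'],2)) for d in nets.boxes_of('wrist',t)])
E
```

```text
shift cm [-0.36, -0.59, 0.37] tcp [433.6 164.1 333.7] jaw -1.572 q6 1.68 t 13.2 turn deg (tool z, +): -0.1
finished_tube [(array([241., 146.]), 0.66)]
out_tray [(array([ 95., 101.]), 0.62)]
tub [(array([257., 146.]), 0.78)]
```

View pics/w8_v.png

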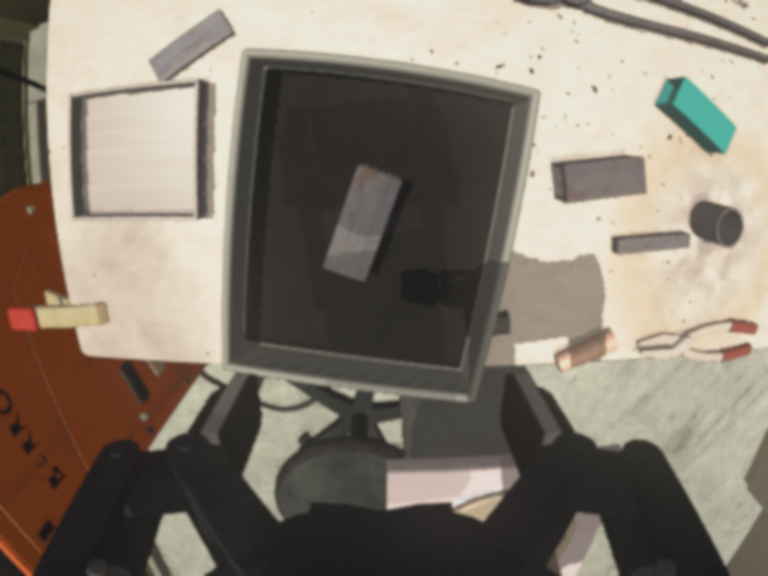

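```bash
python3 - <<'E'
from h import *
c=load('w8');b=load('w7');t=load('top0')
f=lambda u,v,z,c=c: onz(c,(u/1.5,v/1.5),z,1)[:2]
q=[f(*p,69) for p in [(361,165),(403,179),(366,282),(324,268)]]
print(np.round(q,1),np.mean(q,0))
for i,j in [(0,1),(3,2),(3,0),(2,1)]:
    d=q[j]-q[i];print(np.hypot(*d),np.degrees(np.arctan2(d[1],d[0])))
R1=lambda u,v,c:ray(c,(u/1.5,v/1.5),1)
# far-left corner & near-left corner of top in both views
print(tri([R1(363,223,c),R1(77,235,b)]))
print(tri([R1(361,165,c),R1(68,189,b)]),tri([R1(324,268,c),R1(57,273,b)]))
# tub rim corners
r=[f(*p,83) for p in [(246,50),(539,92),(474,399),(226,366)]];print(np.round(r,1),np.mean(r,0))
# tray
r=[f(*p,25) for p in [(72,95),(207,81),(207,217),(73,217)]];print(np.round(r,1),np.mean(r,0))
E
```

```text
[[500.6 181.6]
 [490.1 150.3]
 [409.4 178.6]
 [421.  211.5]] [455.26946926 180.48824978]
32.954929624482666 -108.69151226366728
34.83799934287204 -109.41157813077768
85.08804202508898 -20.58042816494552
85.48461942713224 -19.311059473834018
(array([455.43289196, 180.66504264,  63.19282559]), [np.float64(0.009779116094932594), np.float64(0.009779116094900096)])
(array([500.58561601, 181.61051147,  67.67969098]), [np.float64(0.013915712611452084), np.float64(0.0139157126114457)]) (array([420.31811122, 211.49476511,  68.89761742]), [np.float64(0.6042556921768882), np.float64(0.6042556921768814)])
[[590.4 264. ]
 [559.9  51.5]
 [308.5  86.9]
 [339.3 298.8]] [449.48912756 175.27064915]
[[590.  469.7]
 [579.6 317.8]
 [457.3 323.5]
 [466.4 479.8]] [523.34834853 397.69515985]
```

{"method": "apply_moves", "body": {"targets": [[2.2,-1.6,0,0],[0,0,0,7],[0,0,0,7],[0,0,0,6],[0,0,4,0],[0,0,4,0],[0,0,4,0],[0,0,0,0]]}}

```text
time_s: 14.1
eef_pos: [453.9, 177.2, 210.3]
ee_rot: [0.001, 0.984, -0.177, -0.004]
force: [-1.2, -0.2, 0.8]
grip_width: 0.997
```

```bash
python3 - <<'E'
from h import *
c=shot('wrist','w9'); save(c,'w9'); go((455.3,180.5,111),np.radians(70))
cv2.imwrite('pics/w9_v.png',cv2.resize(cv2.imread('pics/w9.png'),None,fx=1.5,fy=1.5))
E
```

```text
shift cm [-0.06, -0.29, 10.24] tcp [455.2 177.6 213.4] jaw -1.926 q6 2.06 t 14.2 turn deg (tool z, +): -0.3
```

View pics/w9_v.png

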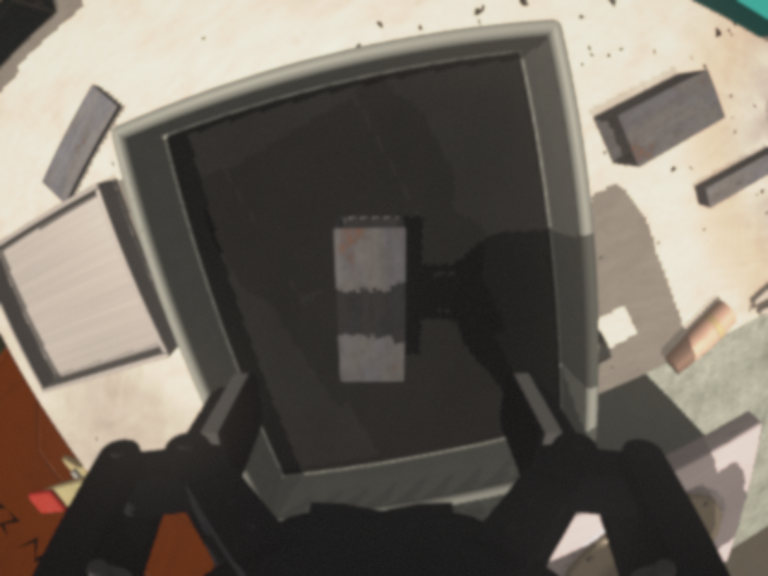

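{"method": "apply_moves", "body": {"targets": [[0,-0.3,3,0],[0,0,3,0],[0,0,2.5,0],[0,0,1.7,0],[0,0,0,0],[0,0,0,0]]}}

```text
time_s: 14.75
eef_pos: [457.6, 181.5, 114.2]
ee_rot: [-0.0, 0.984, -0.176, 0.001]
force: [-0.1, -0.6, 0.2]
grip_width: 0.997
```

{"method": "apply_moves", "body": {"targets": [[0,0,0,0],[0,0,0,0],[0,0,0,0],[0,0,0,0],[0,0,0,0]], "grip": 2.5, "force": 70}}

```text
time_s: 15.25
eef_pos: [456.7, 181.9, 112.9]
ee_rot: [-0.0, 0.984, -0.175, 0.001]
force: [-1.2, 1.4, 5.7]
grip_width: 0.397
```

{"method": "apply_moves", "body": {"targets": [[0,0,-3,0],[0,0,-4,0],[0,0,-4,0],[0,0,-3,0],[0,0,0,-7],[0,0,0,-7],[0,0,0,-6],[0,0,0,0]]}}

```text
time_s: 16.05
eef_pos: [456.0, 181.8, 252.0]
ee_rot: [0.0, 1.0, -0.001, -0.0]
force: [-0.4, 1.2, -2.0]
grip_width: 0.4
```

```bash
python3 - <<'E'
from h import *
c=shot('wrist','w10'); save(c,'w10'); go((523.3,397.7,180),np.radians(87)); print(pose()[0]['grip_width'])
cv2.imwrite('pics/w10_v.png',cv2.resize(cv2.imread('pics/w10.png'),None,fx=1.2,fy=1.2))
E
```

```text
shift cm [6.6, -21.63, 7.19] tcp [456.1 181.8 252. ] jaw -1.577 q6 1.72 t 16.1 turn deg (tool z, +): 2.7
0.396801052029492
```

View pics/w10_v.png

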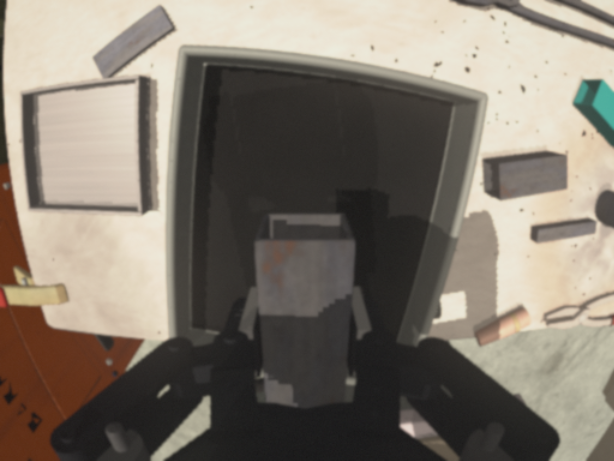

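{"method": "apply_moves", "body": {"targets": [[1.3,-4.3,0,0.7],[1.3,-4.3,0,0.7],[1.3,-4.3,0,0.7],[1.3,-4.3,0,0.7],[1.3,-4.4,0,0],[0,0,3,0],[0,0,3,0],[0,0,0,0]], "force": 110}}

```text
time_s: 16.9
eef_pos: [525.8, 395.3, 187.3]
ee_rot: [0.002, 1.0, -0.027, -0.004]
force: [-0.6, -0.5, -2.0]
grip_width: 0.389
```

```bash
python3 - <<'E'
from h import *
c=shot('wrist','w11'); save(c,'w11'); go((523.3,397.7,85),np.radians(87)); print(pose()[0]['grip_width'])
cv2.imwrite('pics/w11_v.png',cv2.resize(cv2.imread('pics/w11.png'),None,fx=1.5,fy=1.5))
E
```

```text
shift cm [-0.31, -0.22, 10.55] tcp [526.7 395.5 190.5] jaw -1.625 q6 2.09 t 16.9 turn deg (tool z, +): -0.1
0.38745585610208194
```

View pics/w11_v.png

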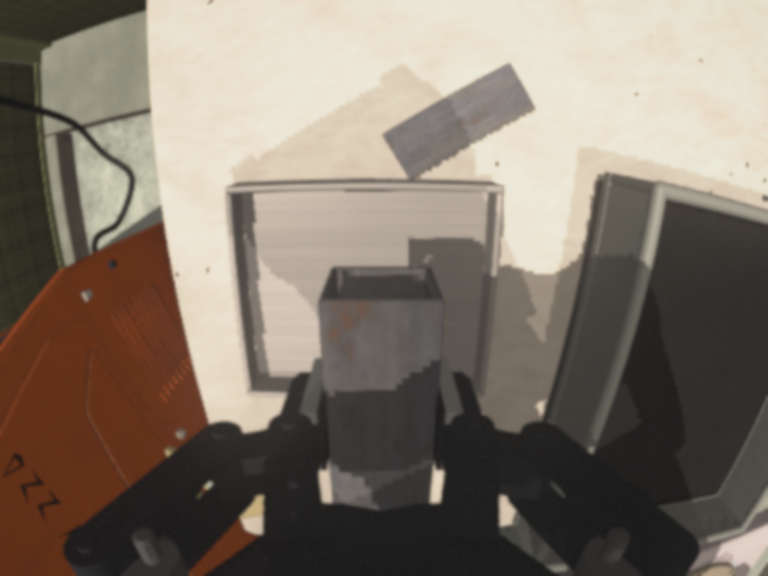

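```bash
python3 - <<'E'
from h import *
c=load('w11')
r=np.array([onz(c,(p[0]/1.5,p[1]/1.5),25,1)[:2] for p in [(228,187),(503,185),(487,394),(249,391)]]);print(np.round(r,1),r.mean(0))
E
```

```text
[[591.9 473.7]
 [583.9 327.1]
 [456.4 332.7]
 [466.6 481.4]] [524.69906188 403.71264546]
```

{"method": "apply_moves", "body": {"targets": [[-0.3,-0.6,3,0],[0,0,3,0],[0,0,2.5,0],[0,0,1.5,0],[0,0,0.3,0],[0,0,0,0],[0,0,0,0]]}}

```text
time_s: 17.65
eef_pos: [525.4, 402.3, 91.1]
ee_rot: [-0.001, 1.0, -0.026, 0.001]
force: [-0.3, -0.0, -2.2]
grip_width: 0.395
```

{"method": "apply_moves", "body": {"targets": [[0,0,0.4,0],[0,0,0.3,0],[0,0,0,0]]}}

```text
time_s: 17.95
eef_pos: [525.0, 402.2, 83.1]
ee_rot: [-0.0, 1.0, -0.026, 0.001]
force: [-0.5, -0.2, 4.5]
grip_width: 0.388
```

Contact. Release and lift.

{"method": "apply_moves", "body": {"targets": [[0,0,0,0],[0,0,0,0],[0,0,-1,0],[0,0,-3,0],[0,0,-5,0],[0,0,-5,0],[0,0,-5,0],[0,0,0,0]], "grip": 5.5}}

```text
time_s: 18.75
eef_pos: [525.8, 402.7, 281.2]
ee_rot: [-0.003, 1.0, -0.026, 0.006]
force: [0.8, 0.3, -0.1]
grip_width: 0.643
```

```bash
python3 - <<'E'
from h import *
c=shot('wrist','w12'); save(c,'w12'); go((500,-20,330),np.radians(-90)); print(pose()[0]['grip_width'])
cv2.imwrite('pics/w12_v.png',cv2.resize(cv2.imread('pics/w12.png'),None,fx=1.2,fy=1.2))
E
```

```text
shift cm [-0.26, 42.28, -5.5] tcp [525.2 402.3 276.7] jaw -1.623 q6 2.10 t 18.8 turn deg (tool z, +): -3.0
0.6424438914001775
```

View pics/w12_v.png

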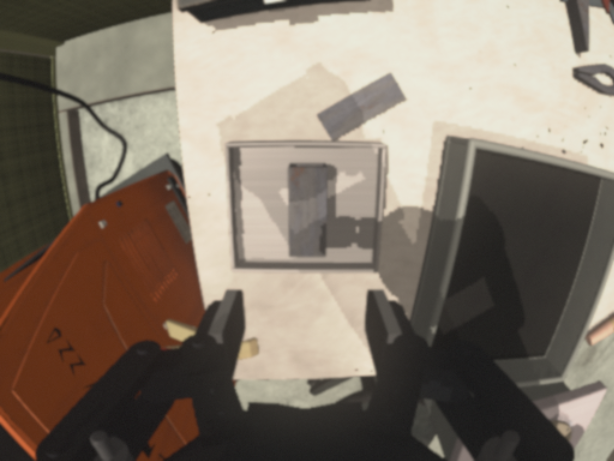

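{"method": "apply_moves", "body": {"targets": [[0,0,-3,-3],[-1,5,-2,0],[-1,5,0,0],[-1,5,0,0],[-1,5,0,0],[-1,5,0,0],[-1,5,0,0],[-1,5,0,0]], "grip": 8.5}}

```text
time_s: 19.6
eef_pos: [455.4, 60.5, 319.6]
ee_rot: [-0.0, 1.0, 0.0, -0.001]
force: [0.8, -0.6, 0.5]
grip_width: 0.997
```

{"method": "apply_moves", "body": {"targets": [[0,5,0,0],[0,5,0,0],[0,4,0,0],[0,0,0,0]]}}

```text
time_s: 20.0
eef_pos: [456.1, -81.5, 319.4]
ee_rot: [0.0, 1.0, -0.003, -0.001]
force: [-0.2, 0.6, -0.6]
grip_width: 0.989
```

```bash
python3 - <<'E'
from h import *
c=shot('wrist','w13'); save(c,'w13'); go((500,-20,330),np.radians(-90)); print(pose()[0]['grip_width'])
cv2.imwrite('pics/w13_v.png',cv2.resize(cv2.imread('pics/w13.png'),None,fx=1.5,fy=1.5))
for t in ['square_tube','bar_a','round_tube']: print(t,[(np.round(np.array(d['location'])*[768,576]),round(d['score'],2)) for d in nets.boxes_of('wrist',t)])
E
```

```text
shift cm [4.36, -5.96, -1.05] tcp [456.1 -79.4 319.5] jaw -1.575 q6 1.15 t 20.1 turn deg (tool z, +): -0.2
0.9972433350908501
square_tube [(array([468., 105.]), 0.8), (array([328., 199.]), 0.78)]
bar_a [(array([415., 261.]), 0.73)]
round_tube [(array([510., 234.]), 0.65)]
```

View pics/w13_v.png

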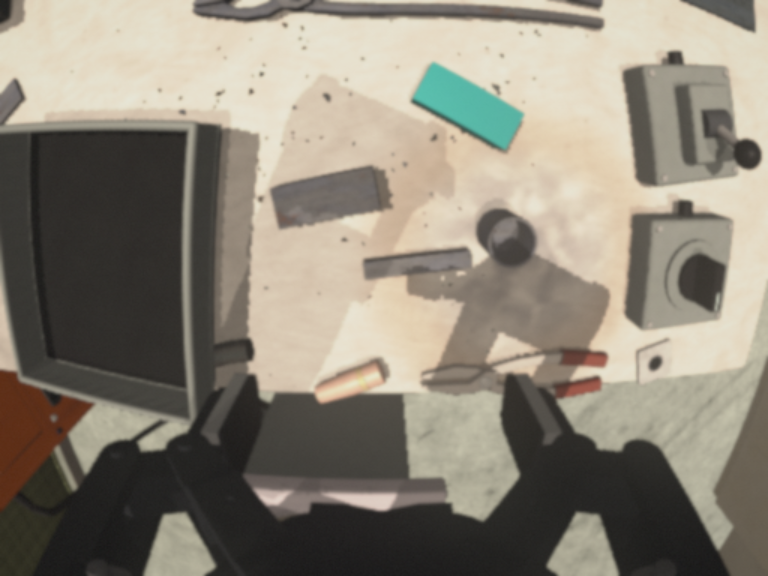

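```bash
python3 - <<'E'
from h import *
c=load('w13');b=load('w8');w=load('w7')
f=lambda u,v,z,c=c: onz(c,(u/1.5,v/1.5),z,1)[:2]
def quad(ps,z,c=c):
    q=[f(*p,z,c) for p in ps]; o=[]
    for i,j in [(0,1),(3,2),(3,0),(2,1)]:
        d=q[j]-q[i];o.append((round(np.hypot(*d),1),round(np.degrees(np.arctan2(d[1],d[0])),1)))
    print(np.round(np.mean(q,0),1),o)
quad([(271,187),(374,166),(383,208),(280,228)],35)
quad([(247,168),(340,146),(348,186),(253,202)],35,w)
quad([(363,260),(468,247),(471,264),(365,279)],16)
R1=lambda u,v,c:ray(c,(u/1.5,v/1.5),1)
print('sq',tri([R1(327,197,c),R1(297,175,w)]))
i=cv2.imread('pics/w13.png')[100:240,170:380]; cv2.imwrite('pics/w13_c.png',cv2.resize(i,None,fx=3.8,fy=3.8,interpolation=cv2.INTER_CUBIC))
print(proj(c,(463.7,-187.9,48),1),proj(c,(463.7,-187.9,0),1))
E
```

```text
[497.2 -37.5] [(np.float64(84.6), np.float64(-80.1)), (np.float64(85.8), np.float64(-80.0)), (np.float64(34.6), np.float64(9.5)), (np.float64(34.4), np.float64(11.5))]
[494.9 -36.1] [(np.float64(83.6), np.float64(-78.9)), (np.float64(85.3), np.float64(-81.9)), (np.float64(30.7), np.float64(7.7)), (np.float64(35.1), np.float64(10.7))]
[ 437.2 -112.2] [(np.float64(92.0), np.float64(-82.9)), (np.float64(94.2), np.float64(-81.9)), (np.float64(17.3), np.float64(4.8)), (np.float64(15.7), np.float64(12.6))]
sq (array([495.68654734, -36.84826419,  29.7836665 ]), [np.float64(1.14490766762193), np.float64(1.1449076676218313)])
(np.float64(342.4334358683622), np.float64(160.85575598025878)) (np.float64(332.5112673581076), np.float64(153.1217732501629))
```

View pics/w13_c.png

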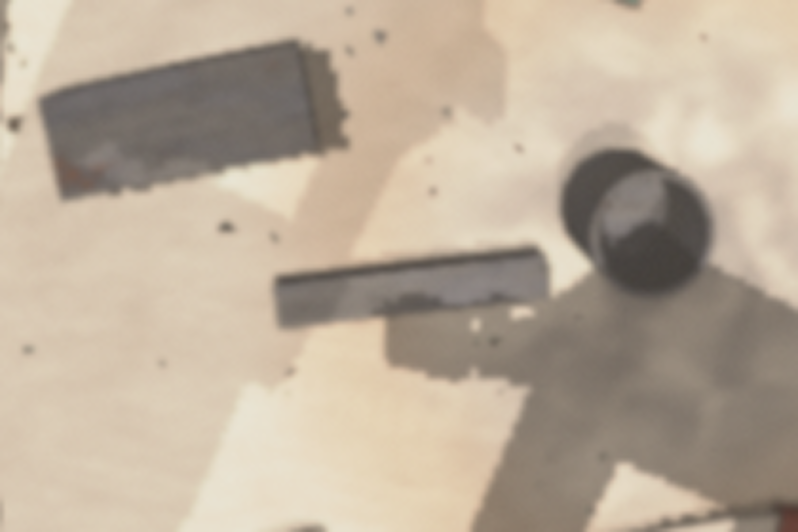

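{"method": "apply_moves", "body": {"targets": [[4,-4.2,0,0],[0,0,1,-8.4],[0,0,1,-8.4],[0,0,1,-8.4],[0,0,1,-8.4],[0,0,1,-8.4],[0,0,1,-8.4],[0,0,1,-8.4]]}}

```text
time_s: 21.0
eef_pos: [490.9, -40.1, 249.9]
ee_rot: [-0.0, 0.869, 0.494, -0.0]
force: [-0.2, -0.2, 0.2]
grip_width: 0.992
```

{"method": "apply_moves", "body": {"targets": [[0,0,1,-8.4],[0,0,1,-8.4],[0,0,1,-8.4],[0,0,1,-8.4],[0,0,1,-8],[0,0,0,0]]}}

```text
time_s: 21.6
eef_pos: [490.5, -40.2, 199.3]
ee_rot: [-0.001, 0.639, 0.769, -0.0]
force: [-0.8, 0.0, -0.3]
grip_width: 0.996
```

```bash
python3 - <<'E'
from h import *
c=shot('wrist','w14'); save(c,'w14'); go((496.5,-37,77),np.radians(10)); print(pose()[0]['grip_width'])
cv2.imwrite('pics/w14_v.png',cv2.resize(cv2.imread('pics/w14.png'),None,fx=1.5,fy=1.5))
E
```

```text
shift cm [0.23, 0.63, 12.31] tcp [490.8 -40.5 200.2] jaw 0.180 q6 -0.50 t 21.6 turn deg (tool z, +): 0.3
0.988650094398201
```

View pics/w14_v.png

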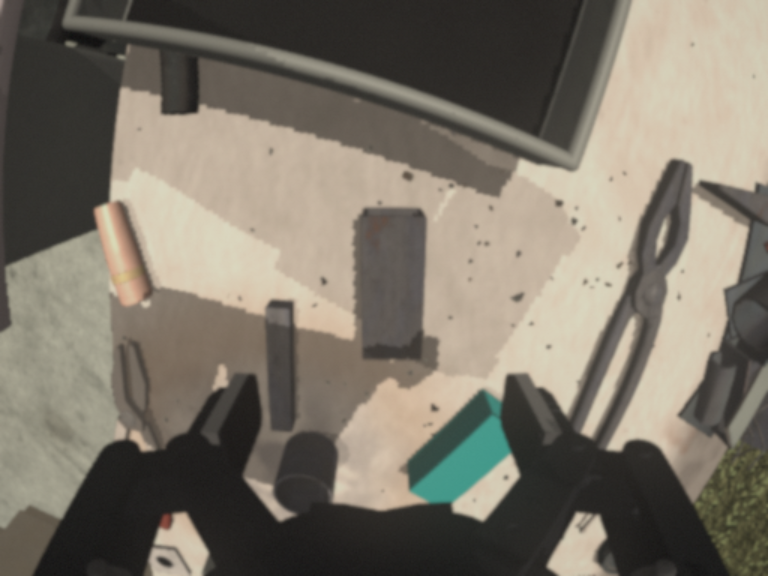

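{"method": "apply_moves", "body": {"targets": [[0.2,0.6,3,0],[0,0,4,0],[0,0,3,0],[0,0,2,0],[0,0,0,0],[0,0,0,0]]}}

```text
time_s: 22.25
eef_pos: [497.1, -38.3, 81.4]
ee_rot: [0.0, 0.641, 0.768, 0.0]
force: [0.6, 1.0, -0.2]
grip_width: 0.993
```

{"method": "apply_moves", "body": {"targets": [[0,0,0,0],[0,0,0,0],[0,0,0,0],[0,0,0,0],[0,0,0,0]], "grip": 2.5, "force": 100}}

```text
time_s: 22.75
eef_pos: [497.1, -38.7, 81.4]
ee_rot: [0.001, 0.64, 0.768, 0.0]
force: [-0.9, 1.1, 7.8]
grip_width: 0.393
```

{"method": "apply_moves", "body": {"targets": [[0,0,-3,0],[0,0,-4,0],[0,0,-5,0],[0,0,-4,0],[0,0,0,0]]}}

```text
time_s: 23.25
eef_pos: [498.0, -39.0, 245.5]
ee_rot: [0.004, 0.64, 0.768, 0.002]
force: [-0.3, 0.4, -1.9]
grip_width: 0.393
```

```bash
python3 - <<'E'
from h import *
c=shot('wrist','w15'); save(c,'w15'); go((514,166.3,180),np.radians(-8)); print(pose()[0]['grip_width'])
cv2.imwrite('pics/w15_v.png',cv2.resize(cv2.imread('pics/w15.png'),None,fx=1.2,fy=1.2))
E
```

```text
shift cm [19.87, 5.34, 6.21] tcp [497.  -38.7 242.3] jaw 0.181 q6 -0.49 t 23.3 turn deg (tool z, +): 18.4
0.38908679141806846
```

View pics/w15_v.png

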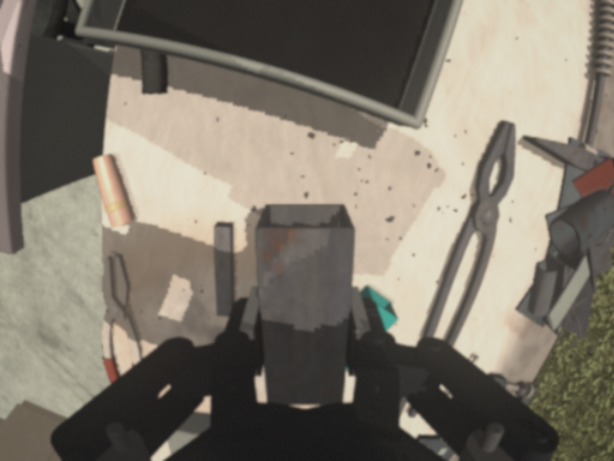

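{"method": "apply_moves", "body": {"targets": [[4.9,1.3,0,0],[4.9,1.3,0,0],[4.9,1.3,0,0],[4.9,1.3,0,0],[0.2,0.1,0,6.1],[0,0,0,6.1],[0,0,0,6.1],[0,0,0,0]]}}

```text
time_s: 24.1
eef_pos: [512.2, 163.0, 238.4]
ee_rot: [-0.001, 0.754, 0.656, -0.001]
force: [0.3, 0.1, -1.8]
grip_width: 0.391
```

```bash
python3 - <<'E'
from h import *
c=shot('wrist','w16'); save(c,'w16'); go((514,166.3,116),np.radians(-8)); print(pose()[0]['grip_width'])
cv2.imwrite('pics/w16_v.png',cv2.resize(cv2.imread('pics/w16.png'),None,fx=1.2,fy=1.2))
E
```

```text
shift cm [0.37, 0.16, 12.28] tcp [512.3 162.9 238.8] jaw -0.136 q6 0.23 t 24.1 turn deg (tool z, +): 0.2
0.3924104061006084
```

View pics/w16_v.png

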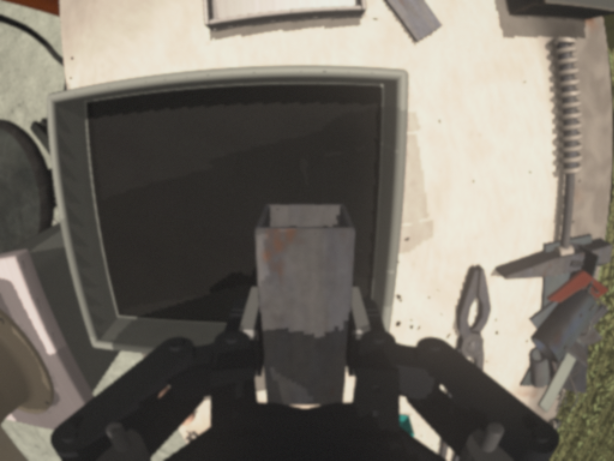

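{"method": "apply_moves", "body": {"targets": [[0.3,0.1,3,0],[0,0,3,0],[0,0,3,0],[0,0,2.5,0],[0,0,0,0],[0,0,0,0]]}}

```text
time_s: 24.75
eef_pos: [514.3, 165.7, 125.6]
ee_rot: [-0.0, 0.754, 0.657, -0.0]
force: [0.2, 0.8, -2.0]
grip_width: 0.393
```

```bash
python3 - <<'E'
from h import *
go((514,166.3,116),np.radians(-8)); print(pose()[0]['grip_width'],pose()[0]['force'])
E
```

```text
shift cm [0.06, -0.04, 0.96] tcp [514.3 165.7 125.6] jaw -0.137 q6 0.23 t 24.8 turn deg (tool z, +): 0.2
0.39283194680651773 [ 0.2090548   0.83818683 -2.04077934]
```

Grasp was at 81.4 → floor contact at ≈115.

{"method": "apply_moves", "body": {"targets": [[0,0,0.5,0],[0,0,0.5,0],[0,0,0,0]]}}

```text
time_s: 25.05
eef_pos: [514.3, 165.8, 115.6]
ee_rot: [0.0, 0.754, 0.657, 0.0]
force: [-0.0, 0.5, -3.2]
grip_width: 0.391
```

{"method": "apply_moves", "body": {"targets": [[0,0,0,0],[0,0,0,0],[0,0,0,0],[0,0,-2,0],[0,0,-4,0],[0,0,-4,0],[0,0,-5,0],[0,0,0,0]], "grip": 4.8}}

```text
time_s: 25.85
eef_pos: [515.9, 166.1, 272.1]
ee_rot: [0.004, 0.754, 0.657, 0.005]
force: [-0.0, 1.4, 0.2]
grip_width: 0.562
```

```bash
python3 - <<'E'
from h import *
c=shot('wrist','w17'); save(c,'w17'); go((437,-112,250),np.radians(8)); print(pose()[0]['grip_width'],pose()[0]['force'])
cv2.imwrite('pics/w17_v.png',cv2.resize(cv2.imread('pics/w17.png'),None,fx=1.2,fy=1.2))
E
```

```text
shift cm [-28.6, -3.91, 1.79] tcp [515.  165.9 268.6] jaw -0.138 q6 0.23 t 25.9 turn deg (tool z, +): -15.9
0.5634183291252959 [ 0.55360951 -0.5535707  -1.47944963]
```

View pics/w17_v.png

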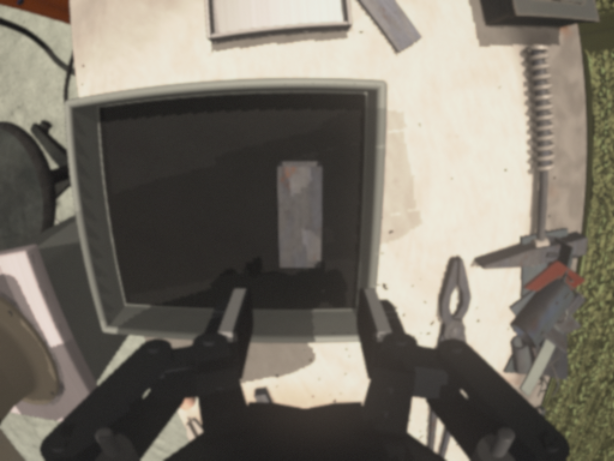

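{"method": "apply_moves", "body": {"targets": [[-4.8,-0.7,0,0],[-4.8,-0.7,0,0],[-4.8,-0.7,0,0],[-4.8,-0.7,0,0],[-4.8,-0.6,0,0],[-4.6,-0.5,0,0],[0,0,0,-8],[0,0,0,-8]], "grip": 8.5}}

```text
time_s: 26.7
eef_pos: [435.5, -113.3, 264.4]
ee_rot: [-0.001, 0.655, 0.756, -0.0]
force: [0.5, -0.3, 0.9]
grip_width: 0.995
```

```bash
python3 - <<'E'
from h import *
c=shot('wrist','w18'); save(c,'w18'); go((437,-112,75),np.radians(8)); print(pose()[0]['grip_width'],pose()[0]['force'])
cv2.imwrite('pics/w18_v.png',cv2.resize(cv2.imread('pics/w18.png'),None,fx=1.5,fy=1.5))
E
```

```text
shift cm [0.03, 0.17, 18.94] tcp [ 435.7 -112.7  264.4] jaw 0.152 q6 -0.67 t 26.8 turn deg (tool z, +): 0.7
0.9944725797327749 [-0.10644891 -0.12911271  0.01966323]
```

View pics/w18_v.png

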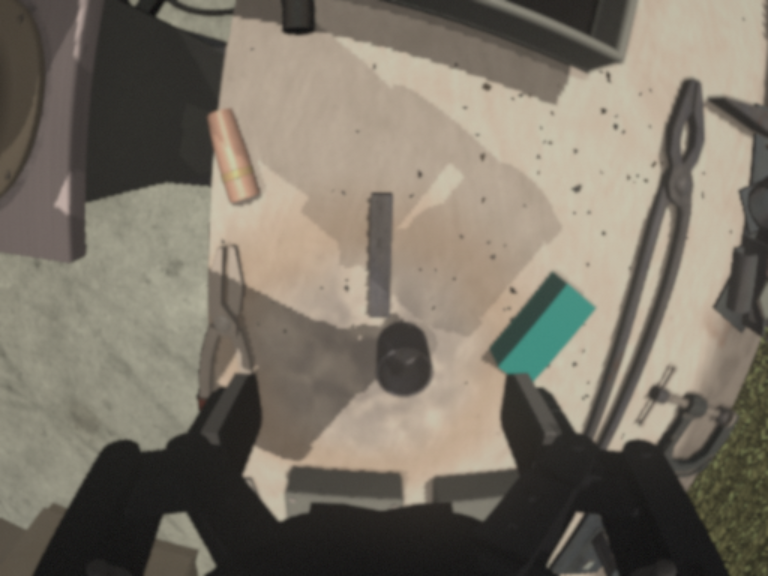

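```bash
python3 - <<'E'
from h import *
c=load('w18')
for p,z in [((380,254),16),((235,245),5),((250,370),10),((404,372),48),((404,342),0)]: print(p,onz(c,(p[0]/1.5,p[1]/1.5),z,1))
E
```

```text
(380, 254) [ 434.54845322 -109.65904318   16.        ]
(235, 245) [ 321.22963908 -120.28694148    5.        ]
(250, 370) [ 339.1378352  -226.40689401   10.        ]
(404, 372) [ 463.38506375 -186.83112724   48.        ]
(404, 342) [ 465.34289329 -184.8405168     0.        ]
```

{"method": "apply_moves", "body": {"targets": [[0.3,0,4,0.5],[0,0,4,0],[0,0,4,0],[0,0,4,0],[0,0,2,0],[0,0,0,0],[0,0,0,0]], "grip": 4.5}}

```text
time_s: 27.45
eef_pos: [435.9, -109.0, 85.7]
ee_rot: [-0.0, 0.659, 0.752, -0.0]
force: [-0.1, -0.5, 0.9]
grip_width: 0.528
```

{"method": "apply_moves", "body": {"targets": [[0,0,0.5,0],[0,0,0.5,0],[0,0,0,0]]}}

```text
time_s: 27.75
eef_pos: [435.7, -109.1, 75.4]
ee_rot: [0.0, 0.659, 0.752, 0.0]
force: [0.1, -0.4, -0.3]
grip_width: 0.526
```

{"method": "apply_moves", "body": {"targets": [[0,0,0,0],[0,0,0,0],[0,0,0,0],[0,0,0,0],[0,0,0,0]], "grip": 0.5, "force": 100}}

```text
time_s: 28.25
eef_pos: [435.9, -109.2, 76.0]
ee_rot: [0.0, 0.659, 0.752, 0.0]
force: [-1.3, 0.2, 7.8]
grip_width: 0.159
```

{"method": "apply_moves", "body": {"targets": [[0,0,-3,0],[0,0,-4,0],[0,0,-5,0],[0,0,-4,0],[0,0,0,0]]}}

```text
time_s: 28.75
eef_pos: [437.1, -109.8, 240.2]
ee_rot: [0.005, 0.659, 0.752, 0.001]
force: [-0.5, -0.1, -2.7]
grip_width: 0.153
```

```bash
python3 - <<'E'
from h import *
c=shot('wrist','w19'); save(c,'w19'); go((449.5,175,180),np.radians(-8)); print(pose()[0]['grip_width'])
cv2.imwrite('pics/w19_v.png',cv2.resize(cv2.imread('pics/w19.png'),None,fx=1.2,fy=1.2))
E
```

```text
shift cm [28.03, 5.05, 5.66] tcp [ 436.2 -109.4  237.2] jaw 0.132 q6 -0.64 t 28.8 turn deg (tool z, +): 15.6
0.15290929959400648
```

View pics/w19_v.png

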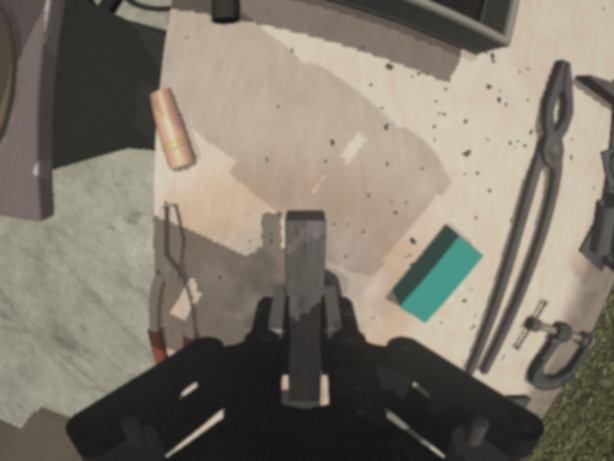

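{"method": "apply_moves", "body": {"targets": [[4.7,0.7,0,0],[4.7,0.8,0,0],[4.7,0.8,0,0],[4.7,0.8,0,0],[4.7,0.7,0,0],[4.6,0.7,0,0],[0,0,0,8],[0,0,0,7.6]]}}

```text
time_s: 29.6
eef_pos: [442.3, 176.6, 233.3]
ee_rot: [-0.001, 0.756, 0.655, -0.002]
force: [-0.2, -0.0, -2.6]
grip_width: 0.154
```

```bash
python3 - <<'E'
from h import *
c=shot('wrist','w20'); save(c,'w20'); go((446,175,112),np.radians(-8)); print(pose()[0]['grip_width'])
cv2.imwrite('pics/w20_v.png',cv2.resize(cv2.imread('pics/w20.png'),None,fx=1.2,fy=1.2))
E
```

```text
shift cm [-0.03, 0.41, 12.14] tcp [442.5 176.  233.4] jaw -0.150 q6 0.28 t 29.6 turn deg (tool z, +): -0.6
0.15262336550209135
```

View pics/w20_v.png

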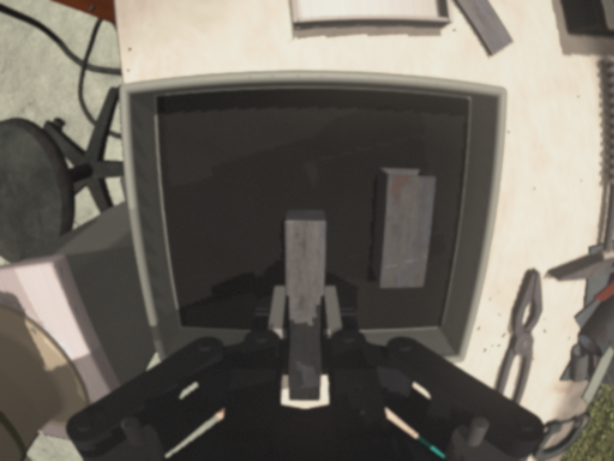

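{"method": "apply_moves", "body": {"targets": [[0,0.2,3,0],[0,0,3,0],[0,0,3,0],[0,0,2,0],[0,0,0.9,0],[0,0,0,0],[0,0,0,0]]}}

```text
time_s: 30.35
eef_pos: [445.5, 175.0, 116.8]
ee_rot: [0.0, 0.755, 0.656, 0.0]
force: [-0.0, -0.3, -0.6]
grip_width: 0.151
```

{"method": "apply_moves", "body": {"targets": [[0,0,0,0],[0,0,0,0],[0,0,-2,0],[0,0,-4,0],[0,0,-4,0],[0,0,-5,0],[0,0,0,0]], "grip": 3.2}}

```text
time_s: 31.05
eef_pos: [447.0, 175.4, 272.9]
ee_rot: [0.003, 0.755, 0.656, 0.005]
force: [0.3, 0.9, -0.5]
grip_width: 0.376
```

```bash
python3 - <<'E'
from h import *
c=shot('wrist','w21'); save(c,'w21'); go((463.5,-187,250),np.radians(8)); print(pose()[0]['grip_width'],pose()[0]['force'])
cv2.imwrite('pics/w21_v.png',cv2.resize(cv2.imread('pics/w21.png'),None,fx=1.2,fy=1.2))
E
```

```text
shift cm [-35.63, 6.75, 1.95] tcp [446.  175.2 269.7] jaw -0.140 q6 0.27 t 31.1 turn deg (tool z, +): -16.0
0.3720975442123895 [ 1.21478427  0.4638896  -1.18854924]
```

View pics/w21_v.png

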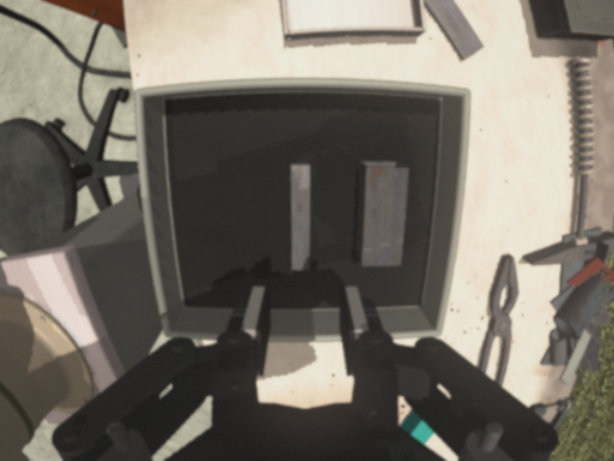

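{"method": "apply_moves", "body": {"targets": [[-4.8,0.9,0,0],[-4.8,0.9,0,0],[-4.8,0.9,0,0],[-4.8,0.9,0,0],[-4.8,0.9,0,0],[-4.8,0.9,0,0],[-4.8,0.9,0,0],[-2,0.5,0,0]], "grip": 6.8}}

```text
time_s: 31.9
eef_pos: [462.4, -190.4, 265.5]
ee_rot: [-0.0, 0.756, 0.655, -0.0]
force: [-0.4, -0.1, -0.1]
grip_width: 0.801
```

{"method": "apply_moves", "body": {"targets": [[0,0,0,-8],[0,0,0,-8],[0,0,0,0]]}}

```text
time_s: 32.2
eef_pos: [462.7, -187.0, 265.6]
ee_rot: [-0.001, 0.656, 0.755, -0.0]
force: [-0.3, 0.2, 0.3]
grip_width: 0.798
```

```bash
python3 - <<'E'
from h import *
c=shot('wrist','w22'); save(c,'w22'); go((463.5,-187,80),np.radians(8)); print(pose()[0]['grip_width'],pose()[0]['force'])
cv2.imwrite('pics/w22_v.png',cv2.resize(cv2.imread('pics/w22.png'),None,fx=1.5,fy=1.5))
print([proj(c,(463.5,-187,z),1) for z in(0,48)])
E
```

```text
shift cm [-0.04, 0.08, 18.58] tcp [ 462.8 -186.8  265.8] jaw 0.136 q6 -0.76 t 32.2 turn deg (tool z, +): -0.2
0.7921600447706768 [-0.05188149 -0.01098886 -0.43020124]
[(np.float64(254.32793244730266), np.float64(168.94772806631917)), (np.float64(254.4076673537295), np.float64(180.45097135398805))]
```

View pics/w22_v.png

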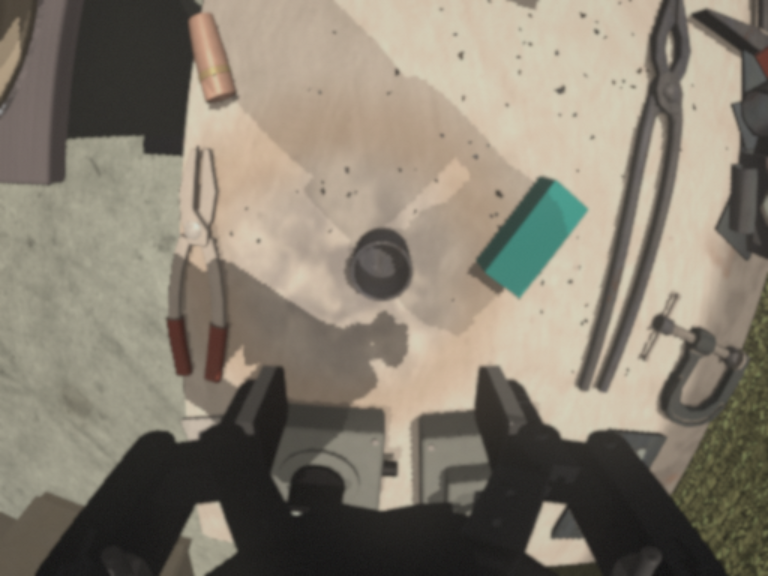

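{"method": "apply_moves", "body": {"targets": [[0,0,4,0],[0,0,4,0],[0,0,4,0],[0,0,4,0],[0,0,1.8,0],[0,0,0,0],[0,0,0,0]]}}

```text
time_s: 32.95
eef_pos: [463.2, -187.0, 89.0]
ee_rot: [0.0, 0.657, 0.754, 0.0]
force: [0.3, -0.1, 0.4]
grip_width: 0.797
```

{"method": "apply_moves", "body": {"targets": [[0,0,0,0],[0,0,0,0],[0,0,0,0],[0,0,0,0],[0,0,0,0]], "grip": 3.2, "force": 80}}

```text
time_s: 33.45
eef_pos: [463.5, -187.2, 90.0]
ee_rot: [0.001, 0.656, 0.754, 0.0]
force: [-1.9, 0.9, 7.9]
grip_width: 0.47
```

{"method": "apply_moves", "body": {"targets": [[0,0,-3,0],[0,0,-4,0],[0,0,-5,0],[0,0,-4,0],[0,0,0,0]]}}

```text
time_s: 33.95
eef_pos: [464.2, -187.7, 254.3]
ee_rot: [0.006, 0.656, 0.755, 0.001]
force: [-0.7, -0.5, -0.9]
grip_width: 0.473
```

```bash
python3 - <<'E'
from h import *
c=shot('wrist','w23'); save(c,'w23'); go((388,184,180),np.radians(-8)); print(pose()[0]['grip_width'])
cv2.imwrite('pics/w23_v.png',cv2.resize(cv2.imread('pics/w23.png'),None,fx=1.2,fy=1.2))
E
```

```text
shift cm [37.84, -2.35, 6.95] tcp [ 463.4 -187.2  251.2] jaw 0.139 q6 -0.76 t 34.0 turn deg (tool z, +): 16.0
0.4707934917480034
```

View pics/w23_v.png

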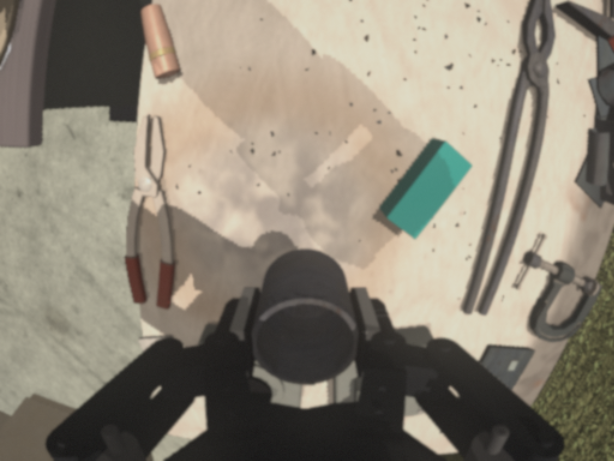

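{"method": "apply_moves", "body": {"targets": [[4.7,-0.3,0,0],[4.7,-0.3,0,0],[4.7,-0.3,0,0],[4.7,-0.3,0,0],[4.7,-0.3,0,0],[4.7,-0.3,0,0],[4.7,-0.3,0,0],[4.7,-0.3,0,0]]}}

```text
time_s: 34.8
eef_pos: [385.7, 183.7, 247.5]
ee_rot: [-0.0, 0.656, 0.754, -0.001]
force: [0.6, 0.0, -1.0]
grip_width: 0.473
```

{"method": "apply_moves", "body": {"targets": [[0,0,0,8],[0,0,0,8],[0,0,0,0]]}}

```text
time_s: 35.1
eef_pos: [386.3, 182.3, 247.4]
ee_rot: [-0.001, 0.755, 0.656, -0.001]
force: [-0.4, 0.9, -2.0]
grip_width: 0.475
```

```bash
python3 - <<'E'
from h import *
c=shot('wrist','w24'); save(c,'w24'); go((387,184,124),np.radians(-8)); print(pose()[0]['grip_width'])
cv2.imwrite('pics/w24_v.png',cv2.resize(cv2.imread('pics/w24.png'),None,fx=1.2,fy=1.2))
E
```

```text
shift cm [0.21, 0.04, 12.36] tcp [386.5 182.  247.6] jaw -0.137 q6 0.30 t 35.1 turn deg (tool z, +): 0.2
0.4693928493834339
```

View pics/w24_v.png

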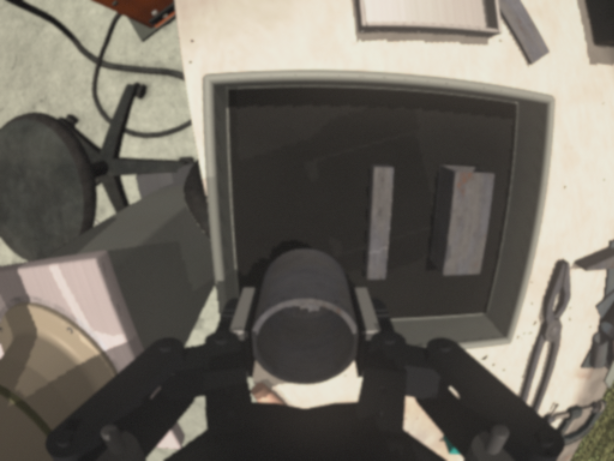

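{"method": "apply_moves", "body": {"targets": [[0.2,0,3,0],[0,0,3,0],[0,0,3,0],[0,0,2,0],[0,0,1,0],[0,0,0,0],[0,0,0,0]]}}

```text
time_s: 35.85
eef_pos: [387.7, 184.0, 129.1]
ee_rot: [0.0, 0.755, 0.656, 0.0]
force: [0.1, 0.1, -0.7]
grip_width: 0.47
```

{"method": "apply_moves", "body": {"targets": [[0,0,0.3,0],[0,0,0.3,0],[0,0,0,0]]}}

```text
time_s: 36.15
eef_pos: [387.8, 184.2, 124.0]
ee_rot: [0.001, 0.755, 0.656, 0.001]
force: [-5.8, -1.3, 18.1]
grip_width: 0.472
```

{"method": "apply_moves", "body": {"targets": [[0,0,0,0],[0,0,0,0],[0,0,0,0],[0,0,-2,0],[0,0,-4,0],[0,0,-4,0],[0,0,-5,0],[0,0,0,0]], "grip": 5.2}}

```text
time_s: 36.95
eef_pos: [388.9, 184.4, 277.9]
ee_rot: [0.003, 0.755, 0.656, 0.005]
force: [0.5, -0.6, -0.7]
grip_width: 0.608
```

```bash
python3 - <<'E'
from h import *
c=shot('wrist','w25'); save(c,'w25'); go((535,-380,300),np.radians(101)); print(pose()[0]['grip_width'],pose()[0]['force'])
a=cv2.resize(cv2.imread('pics/w25.png'),(400,300))
c=shot('top','t25');b=cv2.resize(cv2.imread('pics/t25.png')[100:300,100:400],(400,266))
s=shot('scene','s25');d=cv2.imread('pics/s25.png')[:266,112:]
o=np.zeros((566,800,3),np.uint8);o[:300,:400]=a;o[:266,400:]=b;o[300:,:400]=d
cv2.imwrite('pics/w25_v.png',o)
E
```

```text
shift cm [-53.82, 22.43, -2.49] tcp [388.  184.2 274.8] jaw -0.140 q6 0.31 t 37.0 turn deg (tool z, +): 71.0
0.6097644993850868 [ 0.14276848 -0.84518928 -1.1061706 ]
```

View pics/w25_v.png

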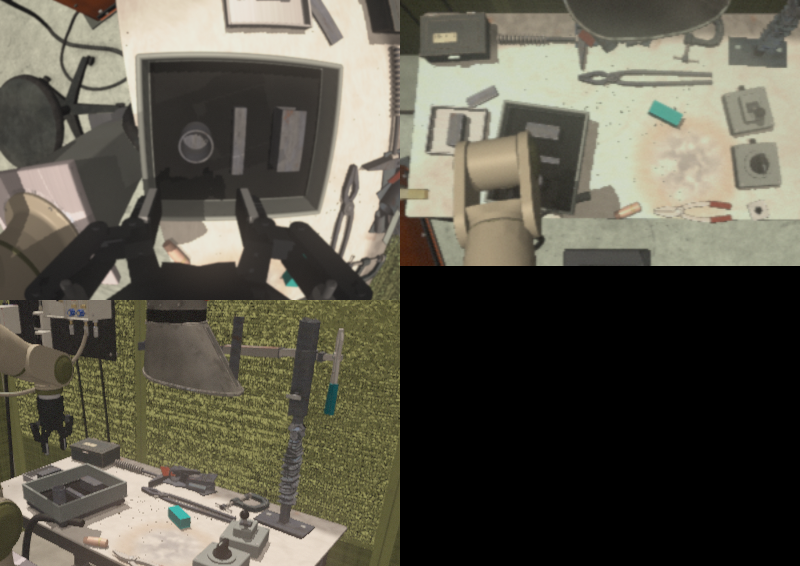

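{"method": "apply_moves", "body": {"targets": [[-4.5,1.8,0,0],[-4.5,1.8,0,0],[-4.5,1.8,0,0],[-4.5,1.8,0,0],[-4.5,1.8,0,0],[-4.5,1.8,0,0],[-4.5,1.8,0,0],[-4.5,1.8,0,0]], "grip": 0}}

```text
time_s: 37.9
eef_pos: [479.4, -194.5, 270.6]
ee_rot: [-0.002, 0.755, 0.656, -0.0]
force: [-0.0, -0.4, 0.4]
grip_width: -0.001
```

{"method": "apply_moves", "body": {"targets": [[-4.5,1.8,0,0],[-4.5,1.8,0,0],[-4.5,1.8,0,0],[-4.5,1.7,0,0],[0,0,0,8],[0,0,0,8],[0,0,0,8],[0,0,0,8]]}}

```text
time_s: 38.7
eef_pos: [524.6, -380.6, 269.9]
ee_rot: [-0.002, 0.908, 0.42, -0.001]
force: [-0.1, 0.9, 0.3]
grip_width: 0.001
```

{"method": "apply_moves", "body": {"targets": [[0,0,0,8],[0,0,0,8],[0,0,0,8],[0,0,0,8],[0,0,0,7],[0,0,0,0]]}}

```text
time_s: 39.3
eef_pos: [524.6, -380.5, 270.3]
ee_rot: [-0.001, 0.995, 0.095, -0.001]
force: [0.4, -0.9, 0.5]
grip_width: -0.001
```

```bash
python3 - <<'E'
from h import *
c=shot('wrist','w26'); save(c,'w26'); go((525.6,-381.8,165),np.radians(101)); print(pose()[0]['grip_width'],pose()[0]['force'])
cv2.imwrite('pics/w26_v.png',cv2.resize(cv2.imread('pics/w26.png'),None,fx=1.2,fy=1.2))
print(np.array(proj(c,(558,-375.5,108),1))*1.2)
E
```

```text
shift cm [0.08, 0.17, 10.56] tcp [ 524.7 -380.5  270.6] jaw -1.376 q6 0.57 t 39.4 turn deg (tool z, +): 0.1
-0.00180334530221247 [-0.12074572  0.06373464  0.0321391 ]
[308.39521306 189.84450541]
```

View pics/w26_v.png

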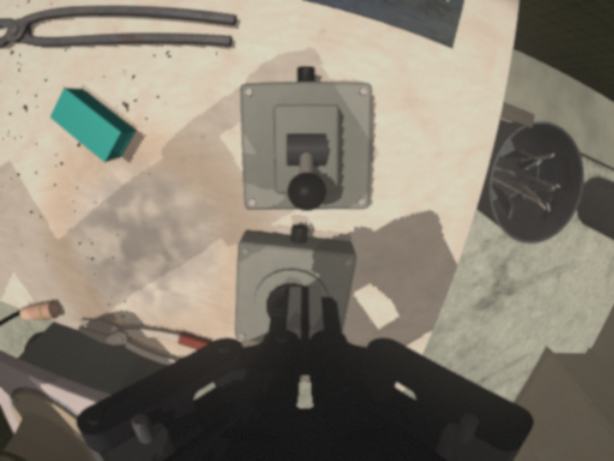

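{"method": "apply_moves", "body": {"targets": [[0,0.1,4,0],[0,0,4,0],[0,0,2.5,0],[0,0,0,0],[1,0,0,0],[1,0,0,0],[1,0,0,0],[1,0,0,0]]}}

```text
time_s: 40.15
eef_pos: [565.6, -373.9, 168.5]
ee_rot: [0.001, 0.995, 0.096, 0.001]
force: [-1.8, -0.3, 1.2]
grip_width: -0.002
```

{"method": "apply_moves", "body": {"targets": [[0.7,0,0,0],[0.7,0,0,0],[0.3,0,0,0],[0,0,0,0]]}}

```text
time_s: 40.55
eef_pos: [580.7, -370.8, 167.1]
ee_rot: [-0.0, 0.995, 0.096, -0.001]
force: [-4.3, -0.8, 0.3]
grip_width: -0.002
```

```bash
python3 - <<'E'
from h import *
go((525.6,-381.8,165),np.radians(101)); print(pose()[0]['force'])
E
```

```text
shift cm [-5.62, 0.03, 0.22] tcp [ 580.7 -370.8  167.1] jaw -1.379 q6 0.64 t 40.5 turn deg (tool z, +): -0.0
[-4.3025787  -0.81851419  0.30902176]
```

{"method": "apply_moves", "body": {"targets": [[0.2,0,0,0],[0.2,0,0,0],[0,0,0,0]]}}

```text
time_s: 40.85
eef_pos: [581.8, -370.8, 167.0]
ee_rot: [-0.001, 0.995, 0.095, -0.005]
force: [-24.1, 0.8, 7.7]
grip_width: 0.001
```

{"method": "apply_moves", "body": {"targets": [[-1,0,0,0],[-1,0,0,0],[0,0,-5,0],[0,0,-5,0],[-4,0,-2,0],[-4,0,0,0],[-4.5,0,0,0],[0,0,0,0]]}}

```text
time_s: 41.65
eef_pos: [438.9, -398.5, 287.8]
ee_rot: [-0.0, 0.996, 0.094, -0.0]
force: [0.2, 0.3, -0.2]
grip_width: -0.001
```

```bash
python3 - <<'E'
from h import *
c=shot('wrist','w27'); save(c,'w27'); go((435.3,-384.7,240),np.radians(97)); print(pose()[0]['grip_width'],pose()[0]['force'])
cv2.imwrite('pics/w27_v.png',cv2.resize(cv2.imread('pics/w27.png'),None,fx=1.5,fy=1.5))
print([np.array(proj(c,p,1))*1.5 for p in [(605,-366.5,108),(558,-375.5,108)]])
E
```

```text
shift cm [-0.3, -1.43, 4.8] tcp [ 440.9 -398.2  288. ] jaw -1.382 q6 0.45 t 41.7 turn deg (tool z, +): 3.8
0.002695186664360626 [-0.06820531  0.23119738  0.04333706]
[array([381.0181235 ,  -4.01119104]), array([381.245205  ,  76.30059013])]
```

View pics/w27_v.png

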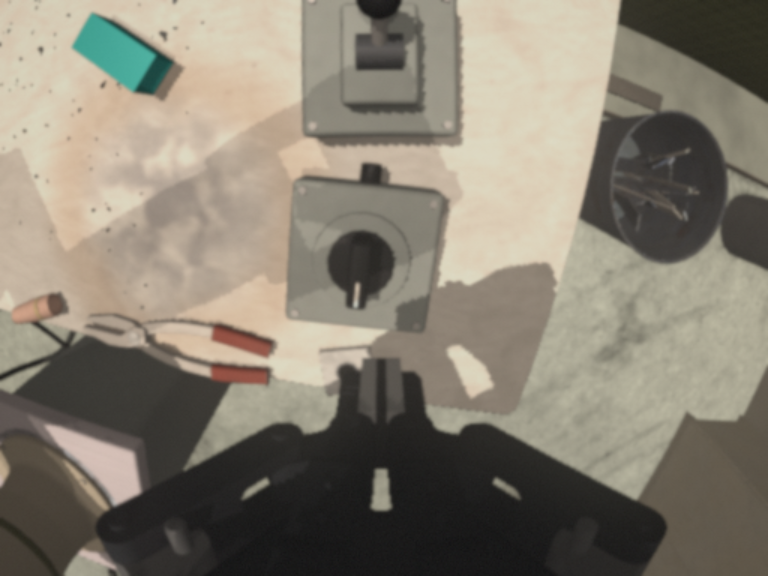

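```bash
python3 - <<'E'
from h import *
c=load('w27')
f=lambda u,v,z: onz(c,(u/1.5,v/1.5),z,1)[:2]
a=f(363,242,86);b=f(355,306,86);d=a-b;print((a+b)/2,np.hypot(*d),np.degrees(np.arctan2(d[1],d[0])))
i=cv2.imread('pics/w27.png')[110:225,180:310];cv2.imwrite('pics/w27_c.png',cv2.resize(i,None,fx=4.5,fy=4.5,interpolation=cv2.INTER_CUBIC))
E
```

```text
[ 437.3160478  -383.85037745] 42.98754055150385 3.0404267966982124
```

View pics/w27_c.png

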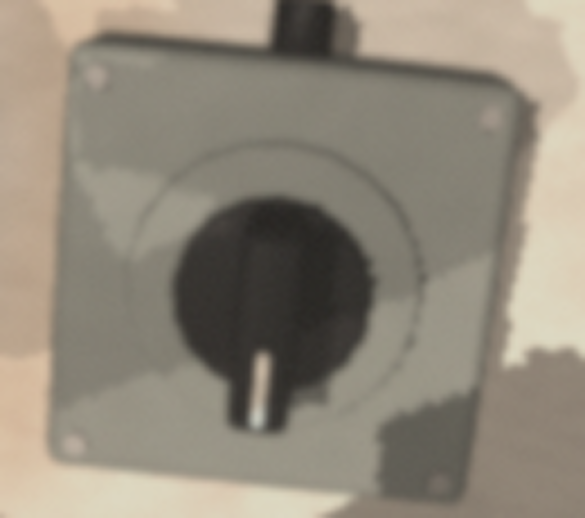

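{"method": "apply_moves", "body": {"targets": [[-0.3,-1.4,0,0],[0,0,0,-8.3],[0,0,0,-8.3],[0,0,0,-8.3],[0,0,0,-8.3],[0,0,0,-8.3],[0,0,0,-8.3],[0,0,0,-8.3]], "grip": 5}}

```text
time_s: 42.5
eef_pos: [438.0, -384.2, 287.4]
ee_rot: [0.0, 0.822, 0.57, 0.0]
force: [-0.1, -0.1, 1.1]
grip_width: 0.586
```

{"method": "apply_moves", "body": {"targets": [[0,0,0.5,-8.3],[0,0,0.5,-8.3],[0,0,0.5,-8.3],[0,0,0.5,-8.3],[0,0,0.5,-8.3],[0,0,0.5,-8.3],[0,0,0.5,-8.3],[0,0,0.5,-8.3]]}}

```text
time_s: 43.3
eef_pos: [438.0, -384.2, 247.2]
ee_rot: [0.0, 0.376, 0.927, 0.0]
force: [0.2, 0.1, -0.2]
grip_width: 0.587
```

{"method": "apply_moves", "body": {"targets": [[0,0,0,-8.3],[0,0,0,-8.3],[0,0,0,-8.3],[0,0,0,-8.3],[0,0,0,-8.3],[0,0,0,-8],[0,0,0,0]]}}

```text
time_s: 44.0
eef_pos: [437.9, -384.2, 247.4]
ee_rot: [0.0, -0.045, 0.999, -0.0]
force: [-0.3, -0.2, 0.0]
grip_width: 0.585
```

```bash
python3 - <<'E'
from h import *
c=shot('wrist','w28'); save(c,'w28'); go((435.5,-384.5,133),np.radians(95)); print(pose()[0]['grip_width'],pose()[0]['force'])
cv2.imwrite('pics/w28_v.png',cv2.resize(cv2.imread('pics/w28.png'),None,fx=1.2,fy=1.2))
print(np.array(proj(c,(435.5,-384.5,86),1))*1.2)
E
```

```text
shift cm [0.23, -0.0, 11.44] tcp [ 437.7 -384.3  247.4] jaw 1.656 q6 -2.58 t 44.0 turn deg (tool z, +): -0.1
0.5852043894844596 [ 0.59218644  0.7979913  -0.24296264]
[303.52393412 234.08328105]
```

View pics/w28_v.png

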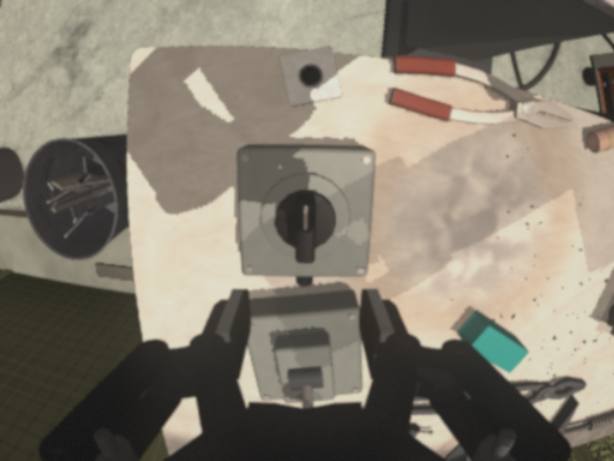

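{"method": "apply_moves", "body": {"targets": [[0.2,0,4,0],[0,0,4,0],[0,0,3.4,0],[0,0,0,0],[0,0,0,0]]}}

```text
time_s: 44.55
eef_pos: [435.5, -384.9, 134.3]
ee_rot: [0.0, -0.043, 0.999, -0.0]
force: [0.2, -0.8, 1.7]
grip_width: 0.587
```

{"method": "apply_moves", "body": {"targets": [[0,0,0,0],[0,0,0,0],[0,0,0,0],[0,0,0,0],[0,0,0,0]], "grip": 0.5, "force": 60}}

```text
time_s: 45.05
eef_pos: [435.4, -384.4, 135.2]
ee_rot: [0.001, -0.043, 0.999, -0.0]
force: [-1.5, 5.2, 8.4]
grip_width: 0.152
```

{"method": "apply_moves", "body": {"targets": [[0,0,0,8],[0,0,0,8],[0,0,0,8],[0,0,0,8],[0,0,0,8],[0,0,0,8],[0,0,0,8],[0,0,0,8]]}}

```text
time_s: 45.85
eef_pos: [435.2, -384.6, 135.2]
ee_rot: [0.0, 0.495, 0.869, -0.0]
force: [-3.2, 3.7, 7.9]
grip_width: 0.154
```

{"method": "apply_moves", "body": {"targets": [[0,0,0,8],[0,0,0,8],[0,0,0,8],[0,0,0,8],[0,0,0,8],[0,0,0,8],[0,0,0,8],[0,0,0,8]]}}

```text
time_s: 46.65
eef_pos: [434.9, -384.5, 135.2]
ee_rot: [0.0, 0.88, 0.475, -0.0]
force: [-4.5, 4.7, 9.8]
grip_width: 0.149
```

```bash
python3 - <<'E'
from h import *
go((435.5,-384.5,133),np.radians(95-149)); s=pose()[0]; print(s['grip_width'],s['force'],s['wrist_torque'])
E
```

```text
shift cm [0.03, 0.05, 0.22] tcp [ 434.9 -384.5  135.2] jaw -0.582 q6 -0.34 t 46.6 turn deg (tool z, +): 20.7
0.14867006536536714 [-4.51637843  4.74861954  9.80913954] [0.84467939 0.86391346 0.09423463]
```

{"method": "apply_moves", "body": {"targets": [[0,0,0,8],[0,0,0,8],[0,0,0,3],[0,0,0,2],[0,0,0,0]]}}

```text
time_s: 47.15
eef_pos: [434.9, -384.4, 135.2]
ee_rot: [-0.0, 0.951, 0.308, -0.0]
force: [-4.6, 5.0, 10.0]
grip_width: 0.148
```

```bash
python3 - <<'E'
from h import *
go((435.5,-384.5,133),np.radians(95-149)); s=pose()[0]; print(s['grip_width'],s['force'],s['wrist_torque'])
E
```

```text
shift cm [0.05, 0.04, 0.22] tcp [ 434.9 -384.4  135.2] jaw -0.944 q6 0.02 t 47.1 turn deg (tool z, +): -0.1
0.14849212208846044 [-4.63755941  5.02873617  9.95360296] [ 0.95188761  0.86975139 -0.02612723]
```

{"method": "apply_moves", "body": {"targets": [[0,0,0,2],[0,0,0,2],[0,0,0,0]]}}

```text
time_s: 47.45
eef_pos: [434.6, -384.7, 135.3]
ee_rot: [0.0, 0.961, 0.276, -0.001]
force: [-6.9, 3.3, 10.9]
grip_width: 0.15
```

```bash
python3 - <<'E'
from h import *
go((435.5,-384.5,133),np.radians(95-149)); s=pose()[0]; print(s['grip_width'],s['force'],s['wrist_torque'])
E
```

```text
shift cm [0.09, 0.03, 0.23] tcp [ 434.6 -384.7  135.3] jaw -1.011 q6 0.09 t 47.5 turn deg (tool z, +): -3.9
0.14992447810085882 [-6.85314854  3.28515428 10.88593894] [0.62626247 1.24721846 0.91307462]
```

At the stop (torque 0.91 N m). Release, rise and check.

{"method": "apply_moves", "body": {"targets": [[0,0,0,0],[0,0,0,0],[0,0,0,0],[0,0,-3,0],[0,0,-4,0],[0,0,-4,0],[0,0,-4,0],[0,0,0,0]], "grip": 5}}

```text
time_s: 48.25
eef_pos: [435.9, -385.6, 289.2]
ee_rot: [0.005, 0.961, 0.276, 0.002]
force: [0.8, -0.7, -0.4]
grip_width: 0.589
```

{"method": "apply_moves", "body": {"targets": [[-4,0,0,0],[-4,0,0,0],[0,0,0,0]]}}

```text
time_s: 48.55
eef_pos: [364.2, -429.0, 282.9]
ee_rot: [-0.0, 0.962, 0.274, -0.0]
force: [0.8, 0.3, -0.0]
grip_width: 0.586
```

```bash
python3 - <<'E'
from h import *
c=shot('wrist','w29'); save(c,'w29')
i=cv2.imread('pics/w29.png'); a=cv2.resize(i,(500,375))
t=shot('top','t29');b=cv2.resize(cv2.imread('pics/t29.png')[100:300,100:400],(300,200))
s=shot('scene','s29');d=cv2.resize(cv2.imread('pics/s29.png'),(300,225))
o=np.zeros((600,800,3),np.uint8);o[:375,:500]=a;o[:200,500:]=b;o[200:425,500:]=d
o[375:,:500]=0; cr=cv2.resize(cv2.imread('pics/t29.png')[140:270,110:270],(277,225)); o[375:,:277]=cr
cv2.imwrite('pics/w29_v.png',o)
for t_ in ['speed_knob_grip','isolator_tip']: print(t_,[(np.round(np.array(d['location'])*[500,375]),round(d['score'],2)) for d in nets.boxes_of('wrist',t_)])
print([np.array(proj(c,p,1))/512*500 for p in [(605,-366.5,108),(558,-375.5,108)]])
E
```

```text
speed_knob_grip [(array([247.,  93.]), 0.78)]
isolator_tip [(array([247.,  92.]), 0.33)]
[array([330.78476055, -63.59646228]), array([314.50628723, -25.12447256])]
```

View pics/w29_v.png

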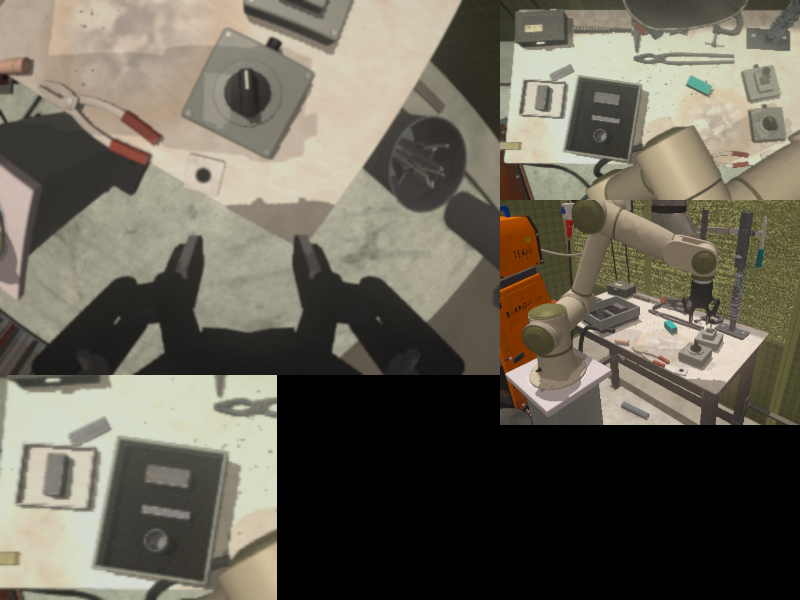

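```bash
python3 - <<'E'
from h import *
a=cv2.imread('pics/scene0.png')[250:384,100:460];b=cv2.imread('pics/s29.png')[250:384,100:460]
t=cv2.imread('pics/t29.png')[150:260,320:420]
o=np.zeros((568,800,3),np.uint8);o[:268,:]=0
o[:268,:720]=cv2.resize(a,(720,268));o[300:568,:720]=cv2.resize(b,(720,268)); cv2.imwrite('pics/cmp.png',o)
cv2.imwrite('pics/t29c.png',cv2.resize(t,(600,600*110//100//1)[:2] if 0 else None,fx=5,fy=5,interpolation=cv2.INTER_CUBIC))
c=load('w29')
f=lambda u,v,z: onz(c,(u*1.024,v*1.024),z,1)[:2]
d=f(247,70,86)-f(249,113,86);print(np.hypot(*d),np.degrees(np.arctan2(d[1],d[0])))
E
```

```text
39.61733104956846 34.29366009158113
```

View pics/cmp.png

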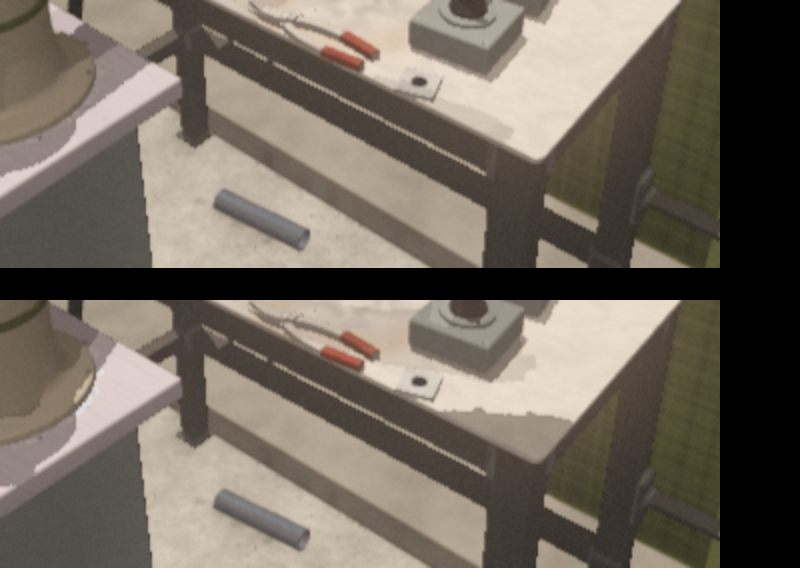

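View pics/t29c.png

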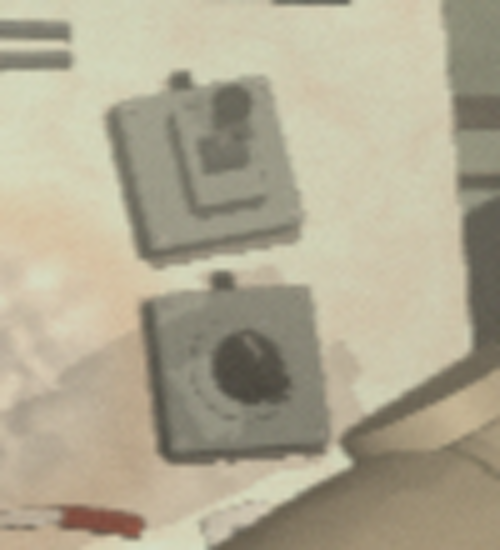

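```bash
python3 -c "
from rig import ctrl
print(ctrl.finish_job())"
```

```text
the job is handed in; nothing more can be done
None
```

The batch is changed and the job is handed in, at about 49 s of the 210 s allowed. No verdict was reported.

**What I did, in order:**
1. I turned the speed knob anticlockwise until it hit its stop (about 1 N m at the wrist).
2. I threw the isolator off, towards the robot, until it hit its stop (about 31 N).
3. I lifted the finished tube out of the tub and set it in the tray.
4. I put the three rough pieces I found (square tube, one bar, round tube) into the tub.
5. I threw the isolator back on (about 24 N at the stop).
6. I turned the knob clockwise to its stop (about 0.9 N m).

**Last checks:**
- **Pieces:** the three rough pieces lie on the tub floor and the finished tube is inside the tray. No rough pieces are left in the row, and I saw no second bar.
- **Isolator:** the lever leans away from the robot.
- **Knob:** its mark points at 34°, against about 36° expected from my measured box angle. That is within measuring error, and the rise in torque confirms the stop.
- **Left alone:** the pliers lie where they were at the start, and I did not touch the hammer, the turquoise tube or the grey piece beside the tray.

Heights measured from two views agreed with the text to about 1–8 mm. The worst was the isolator ball, at 116 mm against 108 mm; a couple of rough centre readings came out 5–6 mm low. For these I used the text's heights. No check failed.

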